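# Deburr the sawn tube end

### The job

Take the deburring tool out of its stand and run its cone blade slowly (six seconds or more) once right round the inner top edge of the tube in the chuck, starting at the lug and going anticlockwise seen from above until you have come a little past the lug again. The sawn end is neither level nor quite round, so keep the blade bearing lightly on the edge all the way by feel (roughly 3 to 9 N, never more than 13 N). Then set the tool back upright and fully down in its stand, let go, and leave the other things on the bench where they are.

Things in the scene. Friction and masses are not known exactly. Their poses are not given: they have to be found in the camera images.
- mouth (a point): Centre of the top opening of the fixed upright tube, nominally 95 mm above the bench. z up; +x points level to the welded lug; +y is 90 degrees anticlockwise seen from above. Bore 56 mm across on average. The tube leans and is out of round: the real edge is up to 2 mm above or below this height and up to 1.8 mm inside or outside that radius, in directions not given.
- tube: Fixed steel tube, wall 5.5 mm; origin on its axis at bench level, 95 mm below mouth, same axes. The lug is a tab 16 mm wide on its outside, 20 mm below the rim, reaching 65 mm from the axis, with a short upright stud. The bore is empty for 55 mm down. A round bench chuck (124 mm across, its jaws 50 mm high) holds the tube.
- tool_grip (a point): Centre of the deburring tool's grip: a square plastic handle 22 x 22 mm (sides along this x and y), 56 mm tall, plus a 4 mm button on top. z points up, away from the blade. Below it a round steel guard, 40 mm across, 5 mm thick, its underside 31 mm below this point; the blade's tip is 61 mm below this point. About 0.17 kg. At first it stands in the stand, blade down.
- blade: The tool's steel cone blade, on the tool's axis; origin at its 4 mm wide tip, 30 mm below the guard. It widens upward at 45 degrees to 13 mm radius at 11 mm above the tip. It slides up into the tool on a spring, up to 8 mm, about 3.5 N/mm after 0.7 N preload. With its axis 20 mm from the bore's centre the edge meets its flank about 6 mm above the tip.
- seat (a point): Centre of the tool's seat: top face of the fixed stand, a black block 78 x 78 mm, 46 mm high, with a 34 mm hole through it for the blade and a raised ring on top, 6 mm high (46 mm inner, 56 mm outer diameter), into which the tool's guard drops. Fully down, the guard's underside is at this point and the grip centre 31 mm above it. z is up.
- sleeve_mid (a point): Bystander: loose steel sleeve standing on the bench, 42 mm in diameter, 40 mm high; this is its centre. Leave it alone.
- bin: Bystander: open blue plastic bin of small steel parts, 150 x 110 mm, 70 mm high; origin at the centre of its underside. Leave it alone.
- carton: Bystander: small cardboard carton, 70 x 50 mm, 40 mm high; origin at the centre of its underside. Leave it alone.
- spanner: Bystander: steel spanner lying flat on the bench; origin at its underside, about mid-length. Leave it alone.
Not all that is in view belongs to the job. What is meant by the part that bears tool_grip is not green or purple, and is the smaller of those in its own colour.

How it is judged:
By the outcome, as a careful person would: the job done as asked, in the order asked, and still so for the second after the job is handed in, with the robot touching nothing.
It also fails if it takes over 72 s, if anything falls off the work surface, if the arm or the gripper's body presses on something with over 40 N, if the wrist force passes 120 N, or if a joint passes its speed limit or range.

### The arm

A 6-joint arm with a two-finger parallel gripper is mounted at the origin on the work surface. World frame = base frame: x ahead of the robot, y to its left, z up, the work surface at z = 0. Lengths are in m, angles in rad, forces in N, time in s.
With the tool pointing down it reaches from about 0.35 to 0.975 m from the base axis. Payload 4.9 kg.
Tool frame: the origin (TCP) lies between the finger pads; the fingertips stand 22 mm ahead of it and the grasp point (between the pads) lies 3 mm ahead of it; z points along the fingers, y is the line along which they close (so a half turn about z gives the same grasp; the last joint's range is limited). The gripper opens to 85 mm and grips with 20 to 120 N. Pads are 22 mm wide; open, the fingers measure 114 mm over their backs; the gripper's body (76 mm by 85 mm) begins 54 mm behind the grasp point. The pads swing forward as they close: fully open they stand 13 mm farther back than shut.
Start: joints at [-1.348, 0.053, 1.613, -0, 1.476, -0.119], TCP at [0.209, -0.589, 0.253] pointing down, gripper open.
Joint ranges: [-3.01, 3.01], [-1.01, 2.22], [0.06, 2.58], [-1.02, 4.17], [0.09, 2.62], [-3.14, 3.14]. Speed limits (rad/s): [2.57, 2.57, 3.14, 3.14, 3.14, 3.14].

### API

Orientations are given as a unit quaternion [w, x, y, z].
In Python, from plant import state, grab_frame, get_calibration, job_done, recognise, regions_of gives the robot as it stands.
- The arm moves only by the tool apply_moves, never from a script. Its argument "targets" is a list of rows, each an object with "translation": the shift along the tool's x, y, z normalised to -1 to 1, where 1 is 100 mm, a list of three; "twist": the turn about the tool's z normalised to -1 to 1, where 1 is 0.1 rad; "hand": the opening, from 0 (shut) to 1 (fully open). A call has 1 to 8 rows; each row shifts and turns the commanded pose from where the row before left it, along the tool's axes as they then stand; what a row does not reach is not made up. A row lasts 1/10 s, in which the tool goes at most 50 mm and 8.59 degrees, less where a joint would pass 70% of its speed; a pose out of reach is approached as far as the arm can. A call with a number of a shift or a turn outside -1 to 1 is refused whole. A call with a gripper value outside its range is refused whole. The fingers move at their own pace and stop on an object; the grip force is fixed at half the most. Time passes only in rows, so rows that do not move let the fingers close. It gives the time, the measured TCP pose, the force, the opening and the grip force at its end, in the units of the state.
- state(): the state, without advancing time (a new reading comes with each control period).
- grab_frame(name): name is "scene" or "side" or "wrist"; returns the picture (384x512x3 uint8, red, green, blue); there is no depth.
- get_calibration(name): a dict with "camera_matrix" (3x3 intrinsics, pixels), "pose" (4x4, takes a point from camera to world coordinates). Camera axes: x right, y up, looking along -z (the intrinsics and any distortion apply to the point x, -y, -z); pixel columns grow to the right and rows downward; lengths in m; the calibration is good to about 2 mm. A picture is of the moment at which its call begins: read the wrist's pose just before it. get_calibration takes no time and is no camera call; for the wrist camera it gives the pose at the moment of the call.
- job_done(): hands the job in; it is judged then, once.
Trained networks look in the newest picture that a camera, given by its name, has taken for a name from the list of things; names that differ only in an ending like _2 or _b are one class to them, and where a whole thing is asked for, a point or a joint stands for the part that bears it (a point fixed in the world has none). Each returns a list of dicts, best first, with "score" (0 to 1); they miss things now and then, are a little off and sometimes report something else, mostly with a low value. They report only what shows in the picture. A call takes as long as a camera call. They do not tell look-alikes from the thing itself.
- recognise(camera, query): "point" ([x, y, z] in m, in world coordinates, good to about 4 mm: the middle of the surface that is visible of it).
- regions_of(camera, query): "pixels" (384x512 bool, what is visible of it).
The state is a dict: "time": time; "joint_pos": joint angles; "joint_vel": joint speeds; "joint_efforts": joint torques, N m; "tool_pos": TCP position; "tool_rot": TCP orientation; "contact_force": force on the tool from outside, world axes, zero at the start; "ft_torque": the same for the moment, N m; "gripper_width": opening from 0.0 (shut) to 1.0 (fully open); "grasp_force": force on a finger pad.
Only numpy, scipy, OpenCV 4.12 (cv2) and the standard library are available. Lean on these libraries where they do the work, as an engineer would, in place of code of your own. Each camera call takes 0.05 s, during which the arm holds its last target. There are 200 camera calls.

## Working session

There is one attempt and no reset: what is moved stays moved. The work goes in short steps, Python scripts to look and compute and a tool call to move; the robot and the scene stay as the last step left them, time stands still between calls to the robot, and variables do not carry over. Pictures are saved under pics/ and viewed, at most 10 in all, crops included, and the job is handed in when it is done.

Besides the shell and the picture viewer there is one more tool, called after "Emit:" as name(argument=value, ...), one argument or row to a line, values as JSON. apply_moves: Moves the arm, as the interface text tells. Its arguments: {"type":"object","properties":{"targets":{"type":"array"}},"required":["targets"]}

```bash
ls; mkdir -p pics; python3 - <<'E'
from plant import *
import cv2,numpy as np
s=state();print(s)
ims=[]
for n in("scene","side"):
    im=grab_frame(n);cv2.imwrite(f"pics/{n}0.png",im[:,:,::-1]);c=get_calibration(n);print(n,{k:np.round(v,4).tolist() if not isinstance(v,str) else v for k,v in c.items()})
    for q in("tool_grip","tube","seat","sleeve_mid","bin","carton","spanner","blade","mouth"):
        try: print(q,[(round(d["score"],2),np.round(d["point"],3).tolist()) for d in recognise(n,q)[:4]])
        except Exception as e: print(q,e)
E
```

```text
pics
{'time': 0.0, 'joint_pos': array([-1.34799233e+00,  5.33239047e-02,  1.61427699e+00,  2.03979006e-05,
        1.47597875e+00, -1.19013222e-01]), 'joint_vel': array([-1.99052000e-04,  7.62986689e-04, -1.81376039e-04, -1.54258859e-04,
        4.29112262e-07,  5.79316011e-04]), 'joint_efforts': array([ 3.10932810e-03, -3.93679476e+01, -3.70170593e+01,  2.98567033e-05,
        6.94394927e-03,  8.05436144e-06]), 'tool_pos': array([ 0.20937154, -0.58828731,  0.25209355]), 'tool_rot': array([-9.92682312e-04,  9.85430319e-01,  1.70076743e-01, -4.13960667e-05]), 'contact_force': array([ 0.48549136,  0.2367289 , -0.29587304]), 'ft_torque': array([ 0.02633047, -0.04554788, -0.01436582]), 'grasp_force': 0.0, 'gripper_width': 1.001402648271466}
scene {'camera_matrix': [[401.0181, 0.0, 258.8111], [0.0, 401.0181, 198.1538], [0.0, 0.0, 1.0]], 'pose': [[0.1609, -0.5438, 0.8236, 1.4267], [0.987, 0.0915, -0.1324, -0.1785], [-0.0034, 0.8342, 0.5515, 0.7019], [0.0, 0.0, 0.0, 1.0]]}
tool_grip [(0.76, [0.317, -0.328, 0.029]), (0.75, [0.375, -0.166, 0.023]), (0.74, [0.478, -0.278, 0.032]), (0.6, [0.516
[... 556 characters left out ...]
6624], [0.0, 0.0, 1.0]], 'pose': [[0.98, 0.1229, -0.1563, 0.3843], [-0.1982, 0.5414, -0.8171, -0.7772], [-0.0158, 0.8318, 0.5549, 0.5829], [0.0, 0.0, 0.0, 1.0]]}
tool_grip [(0.79, [0.495, -0.144, 0.08]), (0.7, [0.469, -0.298, 0.038]), (0.6, [0.37, -0.171, 0.02]), (0.57, [0.306, -0.355, 0.04])]
tube [(0.59, [0.558, 0.113, 0.073]), (0.25, [0.725, -0.033, 0.05])]
seat [(0.79, [0.495, -0.162, 0.041]), (0.33, [0.686, -0.295, 0.006])]
sleeve_mid [(0.68, [0.444, -0.017, 0.029])]
bin [(0.77, [0.719, -0.033, 0.051])]
carton [(0.83, [0.69, 0.302, 0.033])]
spanner [(0.62, [0.687, -0.294, 0.007])]
blade [(0.65, [0.338, -0.147, 0.025]), (0.51, [0.484, -0.335, 0.042])]
mouth [(0.84, [0.56, 0.111, 0.077])]
```

```bash
python3 -c "
import cv2,numpy as np
a=cv2.imread('pics/scene0.png');b=cv2.imread('pics/side0.png')
cv2.imwrite('pics/scene1.png',cv2.resize(a,(800,600),interpolation=2));cv2.imwrite('pics/side1.png',cv2.resize(b,(800,600),interpolation=2))"
```

```text
(no output)
```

View pics/scene1.png

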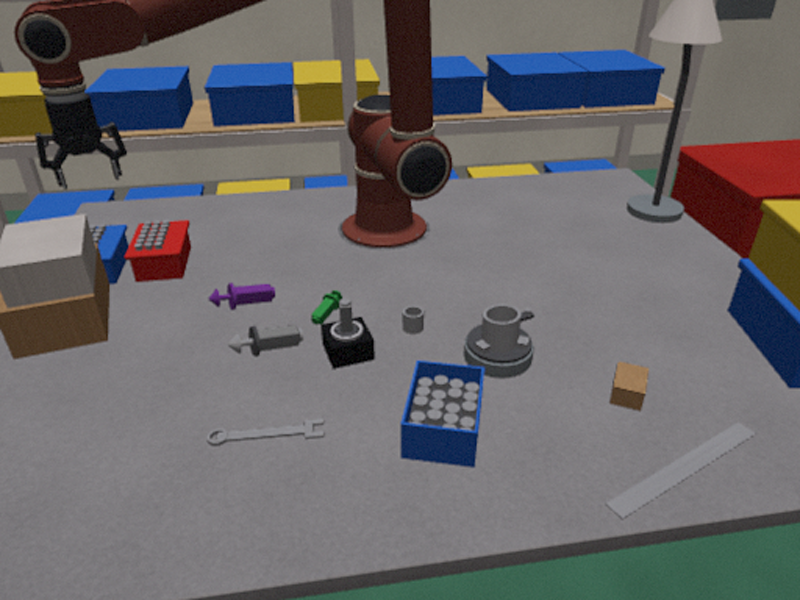

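View pics/side1.png

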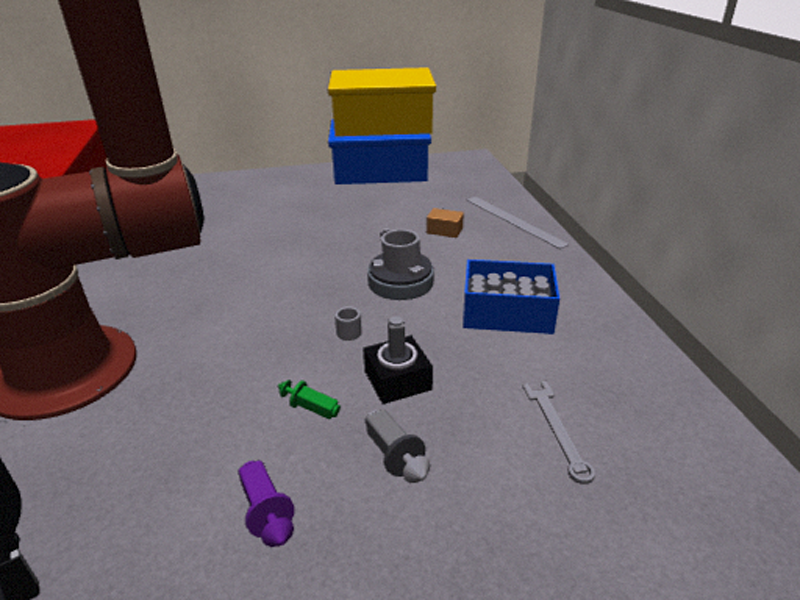

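The tool meant stands in the stand at (347,315) in the enlarged scene view and (397,340) in the side view. The candidates are:
- purple, lying at (250,294)
- green, lying at (326,306)
- large grey, lying at (272,338)
- small grey, upright in the stand

It is grey and smaller than the lying grey one, so the upright one fits. I'll confirm it with the wrist camera.

```bash
cat > h.py <<'E'
from plant import *
import cv2,numpy as np
from scipy.spatial.transform import Rotation as Rn
def rot(q): return Rn.from_quat(np.r_[q[1:],q[0]]).as_matrix()
def proj(c,P):
    T=np.linalg.inv(c["pose"]);p=np.atleast_2d(P)@T[:3,:3].T+T[:3,3]
    K=np.array(c["camera_matrix"]);return np.c_[K[0,0]*p[:,0]/-p[:,2]+K[0,2],K[1,1]*-p[:,1]/-p[:,2]+K[1,2]]
def ray(c,uv):
    K=np.array(c["camera_matrix"]);d=np.c_[(np.atleast_2d(uv)-K[:2,2])/K[0,0],np.ones(len(np.atleast_2d(uv)))]*[1,-1,-1]
    return c["pose"][:3,3],d@c["pose"][:3,:3].T
def onz(c,uv,z):
    o,d=ray(c,uv);return o+d*((z-o[2])/d[:,2])[:,None]
def yaw(s): R=rot(s["tool_rot"]);return np.arctan2(R[1,1],R[0,1])  # direction of tool y
def plan(p,s=None):
    s=s or state();d=rot(s["tool_rot"]).T@(np.array(p)-s["tool_pos"]);n=int(np.ceil(np.linalg.norm(d)/0.05));print("delta tool mm",np.round(d*1e3,1),"rows",n,"each",np.round(d*10/n,4),"yaw_y",np.degrees(yaw(s)).round(2))
E
python3 - <<'E'
from h import *
c=get_calibration("wrist");s=state();print(c["camera_matrix"],c.keys())
R=rot(s["tool_rot"]);print("cam in tool",np.round(R.T@(c["pose"][:3,3]-s["tool_pos"]),4),np.round(R.T@c["pose"][:3,:3],3))
plan([0.50,-0.06,0.36])
E
```

```text
[[325.60891377   0.         256.12982611]
 [  0.         325.60891377 199.43092358]
 [  0.           0.           1.        ]] dict_keys(['camera_matrix', 'pose'])
cam in tool [ 0.0777 -0.0016 -0.1199] [[ 0.     0.952  0.306]
 [ 1.    -0.     0.   ]
 [ 0.     0.306 -0.952]]
delta tool mm [ 450.9 -400.9 -106.7] rows 13 each [ 0.3469 -0.3084 -0.0821] yaw_y -70.42
```

```bash
python3 - <<'E'
from h import *
plan([0.505,-0.15,0.26])
E
```

```text
delta tool mm [ 425.5 -314.4   -6.7] rows 11 each [ 0.3868 -0.2858 -0.0061] yaw_y -70.42
```

Emit:
apply_moves(
  targets=[
    {"translation": [0.387, -0.286, -0.01], "twist": 0, "hand": 1},
    {"translation": [0.387, -0.286, -0.01], "twist": 0, "hand": 1},
    {"translation": [0.387, -0.286, -0.01], "twist": 0, "hand": 1},
    {"translation": [0.387, -0.286, -0.01], "twist": 0, "hand": 1},
    {"translation": [0.387, -0.286, -0.01], "twist": 0, "hand": 1},
    {"translation": [0.387, -0.286, -0.01], "twist": 0, "hand": 1},
    {"translation": [0.387, -0.286, -0.01], "twist": 0, "hand": 1},
    {"translation": [0.387, -0.286, -0.01], "twist": 0, "hand": 1},
  ],
)

```text
time: 1.8
tool_pos: [0.4252, -0.2678, 0.2617]
tool_rot: [0.0, 0.985, 0.17, 0.0]
contact_force: [1.6, 0.1, 0.3]
gripper_width: 1.0
grasp_force: 0.0
```

Emit:
apply_moves(
  targets=[
    {"translation": [0.387, -0.286, 0], "twist": 0, "hand": 1},
    {"translation": [0.387, -0.286, 0], "twist": 0, "hand": 1},
    {"translation": [0.387, -0.286, 0], "twist": 0, "hand": 1},
    {"translation": [0, 0, 0], "twist": 0, "hand": 1},
    {"translation": [0, 0, 0], "twist": 0, "hand": 1},
  ],
)

```text
time: 2.3
tool_pos: [0.5055, -0.1488, 0.2613]
tool_rot: [0.0, 0.985, 0.171, -0.0]
contact_force: [-1.6, -0.5, -0.1]
gripper_width: 1.001
grasp_force: 0.0
```

```bash
python3 - <<'E'
from h import *
s=state();c=get_calibration("wrist");im=grab_frame("wrist");print(s["time"],s["tool_pos"],s["contact_force"])
np.savez("w1.npz",im=im,pose=c["pose"],K=c["camera_matrix"])
cv2.imwrite("pics/w1.png",cv2.resize(im[:,:,::-1],(800,600),interpolation=2))
for q in("tool_grip","seat","mouth","tube"):print(q,[(round(d["score"],2),np.round(d["point"],4).tolist()) for d in recognise("wrist",q)[:3]])
E
```

```text
2.3 [ 0.50546316 -0.14875931  0.26128584] [-1.55633904 -0.53409568 -0.14946789]
tool_grip [(0.9, [0.4762, -0.2741, 0.0381]), (0.74, [0.5074, -0.1355, 0.0897]), (0.71, [0.3132, -0.314, 0.0307])]
seat [(0.81, [0.5191, -0.1268, 0.0496]), (0.54, [0.6361, -0.033, 0.0172])]
mouth [(0.86, [0.5619, 0.1015, 0.0567])]
tube [(0.6, [0.5626, 0.1041, 0.0579]), (0.21, [0.639, -0.031, 0.0129])]
```

View pics/w1.png

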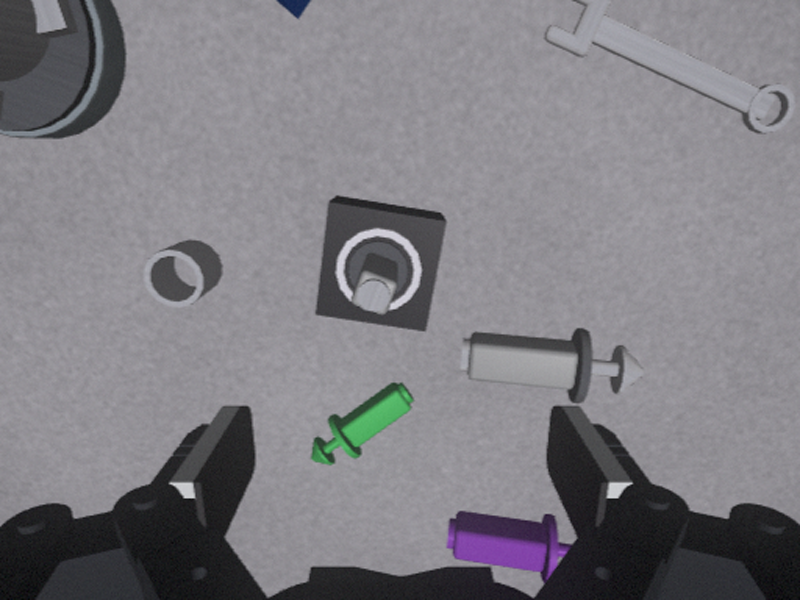

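The wrist view shows the upright grey tool at (375,285) in the white-ringed stand, the larger grey one lying at (545,360), green at (375,420) and purple at (505,540). The green one lies about 40 mm from the stand. Next is an enlarged crop to confirm the tool, and a ring fit.

```bash
python3 - <<'E'
from h import *
z=np.load("w1.npz");im=z["im"];c=dict(pose=z["pose"],camera_matrix=z["K"])
crop=im[110:260,190:420];cv2.imwrite("pics/c1.png",cv2.resize(crop[:,:,::-1],(782,510),interpolation=2))
g=cv2.cvtColor(im,7)
m=((g>195)*255).astype(np.uint8);m[:,:205]=0;m[:,280:]=0;m[:140]=0;m[215:]=0
cs,_=cv2.findContours(m,0,1);k=max(cs,key=cv2.contourArea)
p=k[:,0,:].astype(float);print(len(p),p.min(0),p.max(0))
w=onz(c,p,0.052)[:,:2]
# circle fit, robust
from scipy.optimize import least_squares
f=least_squares(lambda q:np.hypot(*(w-q[:2]).T)-q[2],[.51,-.14,.028],loss="soft_l1",f_scale=.0005);print("ring",f.x)
# stand yaw: dark top face
b=((g<75)*255).astype(np.uint8);b[:,:190]=0;b[:,300:]=0;b[:110]=0;b[225:]=0
cs,_=cv2.findContours(b,0,1);k=max(cs,key=cv2.contourArea);ap=cv2.approxPolyDP(cv2.convexHull(k),4,True)[:,0];print(ap.tolist());print(onz(c,ap.astype(float),.046).round(4).tolist())
E
```

```text
231 [216. 147.] [268. 197.]
ring [ 0.50015362 -0.13320024  0.02596957]
[[215, 125], [283, 138], [271, 211], [202, 200]]
[[0.5366, -0.0919, 0.046], [0.5477, -0.1611, 0.046], [0.4695, -0.1773, 0.046], [0.4561, -0.1026, 0.046]]
```

View pics/c1.png

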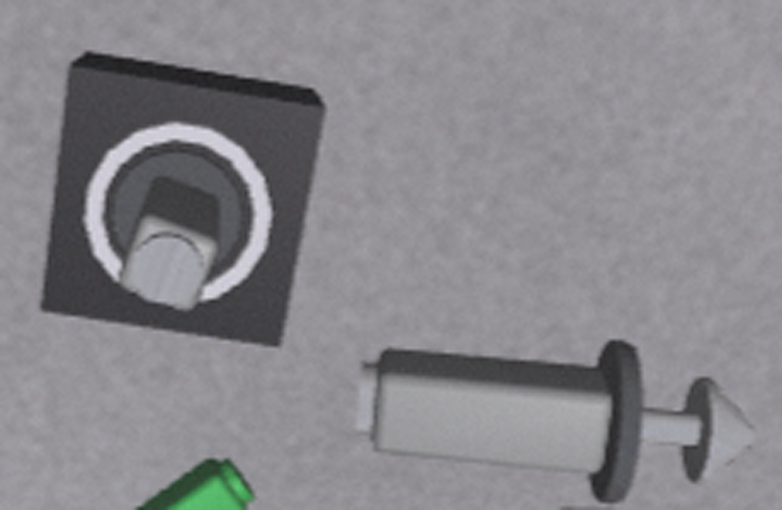

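```bash
python3 - <<'E'
from h import *
from scipy.optimize import least_squares
z=np.load("w1.npz");im=z["im"];c=dict(pose=z["pose"],camera_matrix=z["K"])
cr=lambda a:(np.array(a,float)+.5)/3.4+[190,110]-.5
t=onz(c,cr([(147,220),(217,243),(190,312),(120,285)]),.105)[:,:2];print(t.round(4).tolist(),t.mean(0))
for i in range(4):d=t[(i+1)%4]-t[i];print(np.degrees(np.arctan2(d[1],d[0])).round(1),np.linalg.norm(d).round(4))
print("button",onz(c,cr([(165,268)]),.109))
st=onz(c,cr([(70,66),(323,106),(280,347),(41,310)]),.046)[:,:2];print("stand",st.mean(0))
for i in range(4):d=st[(i+1)%4]-st[i];print(np.degrees(np.arctan2(d[1],d[0])).round(1),np.linalg.norm(d).round(4))
# radial half-max outer ring edge from centre guess
g=cv2.GaussianBlur(cv2.cvtColor(im,7),(3,3),0).astype(np.float32)
for it in range(2):
  c0=np.array([.502,-.135]) if it==0 else f.x[:2]
  W=[]
  for a in np.radians(np.arange(0,360,4)):
    rs=np.arange(.024,.033,.0002);P=np.c_[c0[0]+rs*np.cos(a),c0[1]+rs*np.sin(a),0*rs+.052];uv=proj(c,P).astype(np.float32)
    v=cv2.remap(g,uv[:,:1],uv[:,1:],1)[:,0];i=np.argmin(np.diff(v))
    if v.max()>190 and v[-1]<110:
      j=np.where((v[:-1]>145)&(v[1:]<=145))[0]
      if len(j):W.append(P[j[0],:2])
  W=np.array(W);f=least_squares(lambda q:np.hypot(*(W-q[:2]).T)-q[2],[.502,-.135,.028],loss="soft_l1",f_scale=.0004);print("ring",len(W),f.x,np.abs(f.fun).mean())
plan([f.x[0],f.x[1],.14])
E
```

```text
[[0.5091, -0.1243], [0.5094, -0.1432], [0.4894, -0.1428], [0.4903, -0.1232]] [ 0.49956598 -0.1334078 ]
-89.0 0.0189
178.9 0.02
87.6 0.0196
-3.4 0.0189
button [[ 0.49974067 -0.13261347  0.109     ]]
stand [ 0.50022987 -0.13339116]
-79.1 0.0765
-168.9 0.0779
100.4 0.0773
10.4 0.0773
ring 74 [ 0.50028613 -0.13336367  0.02792304] 0.00012425224225956483
ring 73 [ 0.50031362 -0.13335933  0.02790284] 0.00013217343339260798
delta tool mm [  1.8 -18.  121.3] rows 3 each [ 0.006  -0.06    0.4045] yaw_y -70.54
```

The crop confirms it: small grey, upright in the stand. Ring, stand square, button and handle top all agree on (0.500,-0.133), and the handle sides run along the world axes (-1.5°). Now I look at the tube from above.

```bash
python3 - <<'E'
from h import *
s=state();plan([0.57,0.105,0.235],s)
E
```

```text
delta tool mm [ 146.9 -219.5   26.3] rows 6 each [ 0.2448 -0.3659  0.0438] yaw_y -70.54
```

Emit:
apply_moves(
  targets=[
    {"translation": [0.245, -0.366, 0.044], "twist": 0, "hand": 1},
    {"translation": [0.245, -0.366, 0.044], "twist": 0, "hand": 1},
    {"translation": [0.245, -0.366, 0.044], "twist": 0, "hand": 1},
    {"translation": [0.245, -0.366, 0.044], "twist": 0, "hand": 1},
    {"translation": [0.245, -0.366, 0.044], "twist": 0, "hand": 1},
    {"translation": [0.245, -0.366, 0.044], "twist": 0, "hand": 1},
    {"translation": [0, 0, 0], "twist": 0.91, "hand": 1},
    {"translation": [0, 0, 0], "twist": 0.91, "hand": 1},
  ],
)

```text
time: 3.35
tool_pos: [0.57, 0.1068, 0.2345]
tool_rot: [0.0, 0.997, 0.078, -0.0]
contact_force: [0.3, -0.4, -0.1]
gripper_width: 1.002
grasp_force: 0.0
```

Emit:
apply_moves(
  targets=[
    {"translation": [0, 0, 0], "twist": 0.91, "hand": 1},
    {"translation": [0, 0, 0], "twist": 0.91, "hand": 1},
    {"translation": [0, 0, 0], "twist": 0, "hand": 1},
    {"translation": [0, 0, 0], "twist": 0, "hand": 1},
  ],
)

```text
time: 3.75
tool_pos: [0.5701, 0.1056, 0.2349]
tool_rot: [0.0, 1.0, -0.011, 0.0]
contact_force: [-0.3, -0.1, 0.2]
gripper_width: 1.001
grasp_force: 0.0
```

```bash
python3 - <<'E'
from h import *
s=state();c=get_calibration("wrist");im=grab_frame("wrist");print(s["time"],s["tool_pos"],s["contact_force"],np.degrees(yaw(s)))
np.savez("w2.npz",im=im,pose=c["pose"],K=c["camera_matrix"])
uv=proj(c,[.57,.105,.095])[0].astype(int);print(uv)
x0=max(0,uv[0]-130);y0=max(0,uv[1]-97);print(x0,y0)
cv2.imwrite("pics/w2.png",cv2.resize(im[y0:y0+195,x0:x0+260,::-1],(780,585),interpolation=2))
E
```

```text
3.75 [0.57009147 0.10557044 0.23494117] [-0.33646118 -0.06252578  0.19694379] -91.24621218162878
[258 192]
128 95
```

View pics/w2.png

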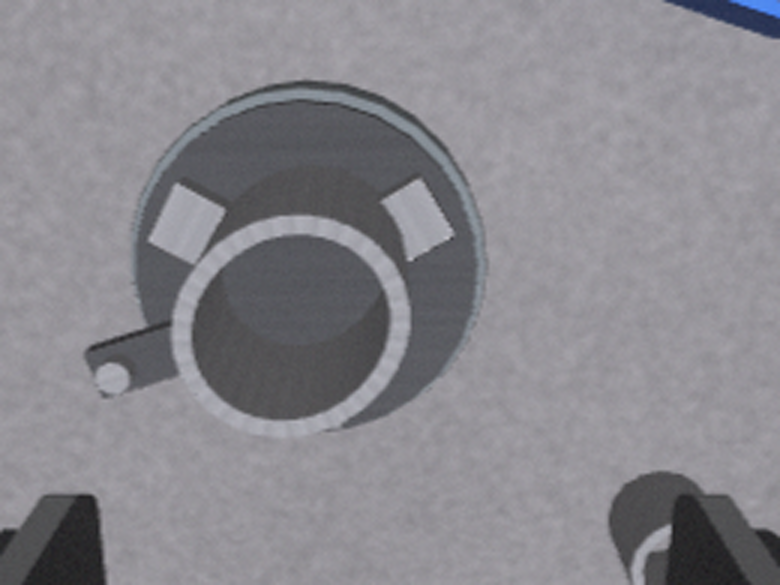

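The rim shows cleanly, inner edge centred at about (291,327) in the crop, with the lug to the left at (113,378). I'll take two more views for parallax.

Emit:
apply_moves(
  targets=[
    {"translation": [0, -0.45, 0], "twist": 0, "hand": 1},
    {"translation": [0, -0.45, 0], "twist": 0, "hand": 1},
    {"translation": [0, 0, 0], "twist": 0, "hand": 1},
    {"translation": [0, 0, 0], "twist": 0, "hand": 1},
    {"translation": [0, 0, 0], "twist": 0, "hand": 1},
  ],
)

```text
time: 4.3
tool_pos: [0.572, 0.1957, 0.2348]
tool_rot: [0.0, 1.0, -0.011, -0.0]
contact_force: [0.3, 0.5, 0.0]
gripper_width: 1.0
grasp_force: 0.0
```

```bash
python3 - <<'E'
from h import *
c=get_calibration("wrist");im=grab_frame("wrist");np.savez("w3.npz",im=im,pose=c["pose"],K=c["camera_matrix"])
E
```

Emit:
apply_moves(
  targets=[
    {"translation": [-0.33, 0.45, 0], "twist": 0, "hand": 1},
    {"translation": [-0.33, 0.45, 0], "twist": 0, "hand": 1},
    {"translation": [-0.33, 0.45, 0], "twist": 0, "hand": 1},
    {"translation": [0, 0, 0], "twist": 0, "hand": 1},
    {"translation": [0, 0, 0], "twist": 0, "hand": 1},
    {"translation": [0, 0, 0], "twist": 0, "hand": 1},
  ],
)

```text
time: 4.95
tool_pos: [0.4812, 0.0772, 0.2355]
tool_rot: [-0.0, 1.0, -0.011, 0.001]
contact_force: [-0.9, 0.3, -0.5]
gripper_width: 0.999
grasp_force: 0.0
```

```bash
cat > fit.py <<'E'
from h import *
from scipy.optimize import least_squares
Z=[np.load(f"w{i}.npz") for i in(2,3,4)]
V=[(dict(pose=z["pose"],camera_matrix=z["K"]),cv2.GaussianBlur(cv2.cvtColor(z["im"],7),(3,3),0).astype(np.float32)) for z in Z]
ph=np.radians(np.arange(0,360,4))
def model(q,off):
    r=.028+q[5]+q[6]*np.cos(2*ph)+q[7]*np.sin(2*ph)+off
    return np.c_[q[0]+r*np.cos(ph),q[1]+r*np.sin(ph),.095+q[2]+q[3]*np.cos(ph)+q[4]*np.sin(ph)]
def normals(uv):
    t=np.roll(uv,-1,0)-np.roll(uv,1,0);n=np.c_[t[:,1],-t[:,0]];n/=np.linalg.norm(n,axis=1)[:,None]
    return n*np.sign(((uv-uv.mean(0))*n).sum(1))[:,None]
def edges(q,w):
    E=[]
    for c,g in V:
        for off,sg in((0,1),(.0055,-1)):
            uv=proj(c,model(q,off));n=normals(uv);ds=np.arange(-w,w+.01,.2)
            S=(uv[:,None]+ds[:,None]*n[:,None]).astype(np.float32)
            v=cv2.remap(g,S[...,0],S[...,1],1);d=sg*np.gradient(v,axis=1)
            i=d[:,3:-3].argmax(1)+3;ok=d[np.arange(len(i)),i]>3
            k=np.clip(d[:,:],0,None)*(np.abs(np.arange(len(ds))-i[:,None])<=7)
            off_=(k*ds).sum(1)/np.maximum(k.sum(1),1e-6)
            E.append((uv+off_[:,None]*n,n,ok))
    return E
def res(q,E,shift):
    o=[];j=0
    for vi,(c,g) in enumerate(V):
        for off in(0,.0055):
            p,n,ok=E[j];j+=1
            uv=proj(c,model(q,off))
            if shift and vi: uv=uv+q[8+2*(vi-1):10+2*(vi-1)]
            o.append((((uv-p)*n).sum(1))*ok)
    return np.r_[np.concatenate(o),q[2]*300,q[5]*300,q[8:]*.3]
q=np.r_[0.,0,0,0,0,0,0,0,np.zeros(4)]
cr=np.array([291,327])/3+[128,95];q[:2]=onz(V[0][0],cr,.095)[0,:2]
for w in(8,4,3,3,3):
    E=edges(q,w);f=least_squares(res,q,args=(E,True),loss="soft_l1",f_scale=.4,x_scale=np.r_[np.full(8,1e-3),np.ones(4)]);q=f.x
print("c",q[:2].round(4),"dz",(q[2]*1e3).round(2),"tilt mm",(q[3:5]*1e3).round(2),"dr",(q[5]*1e3).round(2),"oval",(q[6:8]*1e3).round(2),"shifts",q[8:].round(2))
r=f.fun[:-6].reshape(6,-1);print("rms",r.std(1).round(2),[e[2].sum() for e in E])
J=f.jac;print("sd",(np.sqrt(np.diag(np.linalg.inv(J.T@J)))[:8]*1e3*.2).round(2))
np.save("q.npy",q)
c=V[0][0]; print("stud(z?)",[onz(c,np.array([113,378])/3+[128,95],z)[0].round(4) for z in(.075,.085)])
lug=onz(c,(np.array([[87,350],[105,398]]))/3+[128,95],.075);print(lug.round(4)); m=lug.mean(0)[:2]-q[:2];print("lug dir deg",np.degrees(np.arctan2(m[1],m[0])),np.hypot(*m))
E
python3 - <<'E'
from h import *
s=state();c=get_calibration("wrist");im=grab_frame("wrist");print(s["time"],s["tool_pos"]);np.savez("w4.npz",im=im,pose=c["pose"],K=c["camera_matrix"])
import fit
plan([.5002,-.1333,.15],s)
E
```

```text
4.95 [0.48124294 0.07722076 0.23547635]
c [0.5597 0.1338] dz 0.81 tilt mm [ 1.94 -0.05] dr -0.24 oval [-0.01 -1.78] shifts [-0.72 -0.05  0.25  0.73]
rms [0.11 0.19 0.12 0.16 0.14 0.14] [np.int64(90), np.int64(69), np.int64(90), np.int64(55), np.int64(90), np.int64(74)]
sd [0.17 0.06 0.48 0.08 0.06 0.06 0.01 0.01]
stud(z?) [array([0.5382, 0.1909, 0.075 ]), array([0.5421, 0.1879, 0.085 ])]
[[0.5475 0.1979 0.075 ]
 [0.5316 0.1941 0.075 ]]
lug dir deg 107.98744205605854 0.06543766496620543
delta tool mm [ 23.7 210.1  85.5] rows 5 each [0.0473 0.4201 0.1709] yaw_y -91.31
```

The three views fit well: centre (0.5597,0.1338), tilt 1.94 mm toward +x, oval amplitude 1.78 mm, lug direction 108° reaching 65 mm. All of that matches the stated sizes. Now the grasp.

Emit:
apply_moves(
  targets=[
    {"translation": [0.047, 0.42, 0.17], "twist": 0, "hand": 1},
    {"translation": [0.047, 0.42, 0.17], "twist": 0, "hand": 1},
    {"translation": [0.047, 0.42, 0.17], "twist": 0, "hand": 1},
    {"translation": [0.047, 0.42, 0.17], "twist": 0, "hand": 1},
    {"translation": [0.047, 0.42, 0.17], "twist": 0, "hand": 1},
    {"translation": [0, 0, 0], "twist": 0, "hand": 1},
    {"translation": [0, 0, 0], "twist": 0, "hand": 1},
    {"translation": [0, 0, 0], "twist": 0, "hand": 1},
  ],
)

```text
time: 5.8
tool_pos: [0.5003, -0.1322, 0.1504]
tool_rot: [-0.0, 1.0, -0.01, 0.0]
contact_force: [0.3, 0.0, -1.0]
gripper_width: 1.005
grasp_force: 0.0
```

```bash
python3 - <<'E'
from h import *
s=state();print(s["tool_pos"]);plan([.5002,-.1333,.080],s)
E
```

```text
[ 0.50028082 -0.13217933  0.1503577 ]
delta tool mm [-0.1  1.1 70.4] rows 2 each [-0.0005  0.0057  0.3518] yaw_y -91.19
```

Emit:
apply_moves(
  targets=[
    {"translation": [0, 0.011, 0.24], "twist": 0, "hand": 1},
    {"translation": [0, 0, 0.24], "twist": 0, "hand": 1},
    {"translation": [0, 0, 0.22], "twist": 0, "hand": 1},
    {"translation": [0, 0, 0], "twist": 0, "hand": 1},
    {"translation": [0, 0, 0], "twist": 0, "hand": 0},
    {"translation": [0, 0, 0], "twist": 0, "hand": 0},
    {"translation": [0, 0, 0], "twist": 0, "hand": 0},
    {"translation": [0, 0, 0], "twist": 0, "hand": 0},
  ],
)

```text
time: 6.6
tool_pos: [0.5003, -0.1343, 0.0812]
tool_rot: [0.0, 1.0, -0.011, 0.001]
contact_force: [-0.3, -0.5, 0.3]
gripper_width: 0.329
grasp_force: 0.0
```

Emit:
apply_moves(
  targets=[
    {"translation": [0, 0, 0], "twist": 0, "hand": 0},
    {"translation": [0, 0, 0], "twist": 0, "hand": 0},
    {"translation": [0, 0, 0], "twist": 0, "hand": 0},
  ],
)

```text
time: 6.9
tool_pos: [0.5002, -0.1344, 0.0811]
tool_rot: [0.0, 1.0, -0.011, 0.001]
contact_force: [0.1, 0.5, 4.1]
gripper_width: 0.248
grasp_force: 59.1
```

Emit:
apply_moves(
  targets=[
    {"translation": [0, 0, -0.1], "twist": 0, "hand": 0},
    {"translation": [0, 0, -0.2], "twist": 0, "hand": 0},
    {"translation": [0, 0, -0.3], "twist": 0, "hand": 0},
    {"translation": [0, 0, -0.3], "twist": 0, "hand": 0},
    {"translation": [0, 0, -0.1], "twist": 0, "hand": 0},
    {"translation": [0, 0, 0], "twist": 0, "hand": 0},
    {"translation": [0, 0, 0], "twist": 0, "hand": 0},
    {"translation": [0, 0, 0], "twist": 0, "hand": 0},
  ],
)

```text
time: 7.7
tool_pos: [0.4982, -0.1336, 0.1775]
tool_rot: [-0.001, 1.0, -0.011, -0.002]
contact_force: [0.2, 0.3, -1.6]
gripper_width: 0.253
grasp_force: 58.6
```

```bash
cat > path.py <<'E'
from h import *
q=np.load("q.npy");TH=np.radians(np.arange(0,360,.5))
r=lambda t:.028+q[5]+q[6]*np.cos(2*t)+q[7]*np.sin(2*t)
ze=lambda t:.095+q[2]+q[3]*np.cos(t)+q[4]*np.sin(t)
E3=np.c_[q[0]+r(TH)*np.cos(TH),q[1]+r(TH)*np.sin(TH),ze(TH)]
TIP=.0651
def tcp(phi,press=0.):  # world TCP for angle phi (rad), press m below first touch
    rho=r(phi)-.008;a=q[:2]+rho*np.array([np.cos(phi),np.sin(phi)])
    d=np.hypot(*(E3[:,:2]-a).T);zt=(E3[:,2]-d).max()+.002
    return np.r_[a,zt+TIP-press]
E
python3 - <<'E'
from path import *
s=state();print(s["tool_pos"],s["contact_force"],s["ft_torque"],s["gripper_width"])
im=grab_frame("side");cv2.imwrite("pics/s2.png",cv2.resize(im[120:300,150:390,::-1],(800,600),interpolation=2))
F=[]
for i in range(6): grab_frame("wrist");F.append(state()["contact_force"])
print(np.mean(F,0),np.std(F,0))
L=np.radians(108)
for d in range(0,361,30):print(d,tcp(L+np.radians(d)).round(4))
p=tcp(L-.1);plan([p[0],p[1],s["tool_pos"][2]],s);print(p)
E
```

```text
[ 0.49822963 -0.13363586  0.1775143 ] [ 0.19020109  0.26190794 -1.58496673] [-0.00603727  0.03871571 -0.01629373] 0.2525943513170896
[ 0.08595991  0.12031427 -1.3741814 ] [0.70323529 0.44096384 0.25260659]
0 [0.5533 0.1536 0.1544]
30 [0.5437 0.1482 0.1534]
60 [0.5397 0.138  0.1531]
90 [0.5419 0.128  0.1532]
120 [0.5477 0.1204 0.1537]
150 [0.5558 0.1151 0.1546]
180 [0.5662 0.114  0.1556]
210 [0.5757 0.1194 0.1564]
240 [0.5798 0.1295 0.1569]
270 [0.5775 0.1396 0.1568]
300 [0.5718 0.1471 0.1562]
330 [0.5637 0.1524 0.1555]
360 [0.5533 0.1536 0.1544]
delta tool mm [ 5.070e+01 -2.887e+02  2.000e-01] rows 6 each [ 8.450e-02 -4.811e-01  4.000e-04] yaw_y -91.27
[0.55536486 0.15381653 0.15463749]
```

View pics/s2.png

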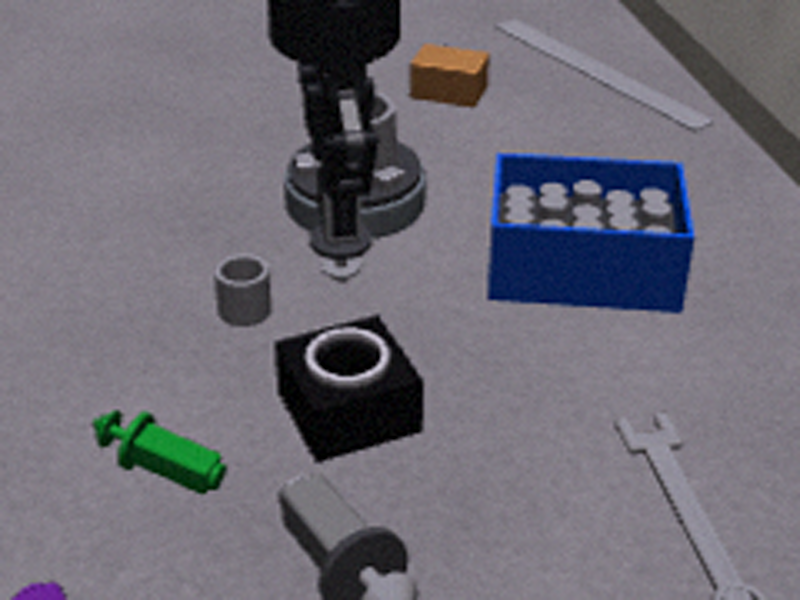

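The tool is held upright with the blade clear at (342,268) in the crop, the stand empty, and nothing else has moved. I'm carrying it over the lug side of the bore.

Emit:
apply_moves(
  targets=[
    {"translation": [0.084, -0.48, 0], "twist": 0, "hand": 0},
    {"translation": [0.084, -0.48, 0], "twist": 0, "hand": 0},
    {"translation": [0.084, -0.48, 0], "twist": 0, "hand": 0},
    {"translation": [0.084, -0.48, 0], "twist": 0, "hand": 0},
    {"translation": [0.084, -0.48, 0], "twist": 0, "hand": 0},
    {"translation": [0.084, -0.48, 0], "twist": 0, "hand": 0},
    {"translation": [0, 0, 0], "twist": 0, "hand": 0},
    {"translation": [0, 0, 0], "twist": 0, "hand": 0},
  ],
)

```text
time: 8.85
tool_pos: [0.5561, 0.1537, 0.1797]
tool_rot: [0.0, 1.0, -0.01, -0.0]
contact_force: [-0.2, -1.0, -1.4]
gripper_width: 0.253
grasp_force: 59.5
```

Emit:
apply_moves(
  targets=[
    {"translation": [0, 0, 0], "twist": 0, "hand": 0},
    {"translation": [0, 0, 0], "twist": 0, "hand": 0},
    {"translation": [0, 0, 0], "twist": 0, "hand": 0},
  ],
)

```text
time: 9.15
tool_pos: [0.5562, 0.1515, 0.1799]
tool_rot: [0.0, 1.0, -0.012, -0.0]
contact_force: [0.2, -0.2, -0.8]
gripper_width: 0.249
grasp_force: 59.5
```

```bash
python3 - <<'E'
from path import *
P=[]
for i in range(4): 
    P.append(np.r_[state()["tool_pos"],state()["contact_force"],state()["tool_rot"]]);grab_frame("side" if i else "wrist")
P=np.array(P);print(P.mean(0).round(4),P.std(0).round(4))
s=state();p=tcp(np.radians(104));plan([p[0],p[1],p[2]+.004],s);print(p)
E
```

```text
[ 0.5563  0.1517  0.1799 -0.1523 -0.0427 -1.2123  0.      0.9999 -0.0119
  0.    ] [0.000e+00 2.000e-04 0.000e+00 3.023e-01 1.354e-01 4.009e-01 0.000e+00
 0.000e+00 1.000e-04 0.000e+00]
delta tool mm [-1.6 -1.6 21.4] rows 1 each [-0.0157 -0.0161  0.2142] yaw_y -91.33
[0.55473866 0.15376898 0.15457288]
```

Emit:
apply_moves(
  targets=[
    {"translation": [-0.016, -0.019, 0.07], "twist": 0, "hand": 0},
    {"translation": [0, 0, 0.08], "twist": 0, "hand": 0},
    {"translation": [0, 0, 0.06], "twist": 0, "hand": 0},
    {"translation": [0, 0, 0], "twist": 0, "hand": 0},
    {"translation": [0, 0, 0], "twist": 0, "hand": 0},
  ],
)

```text
time: 9.85
tool_pos: [0.5544, 0.1546, 0.1584]
tool_rot: [0.0, 1.0, -0.011, -0.0]
contact_force: [0.7, 0.2, -1.5]
gripper_width: 0.248
grasp_force: 59.5
```

Emit:
apply_moves(
  targets=[
    {"translation": [0, 0, 0.01], "twist": 0, "hand": 0},
    {"translation": [0, 0, 0], "twist": 0, "hand": 0},
  ],
)

```text
time: 10.05
tool_pos: [0.5548, 0.1547, 0.1581]
tool_rot: [-0.0, 1.0, -0.011, 0.0]
contact_force: [0.4, -0.4, -2.1]
gripper_width: 0.25
grasp_force: 59.5
```

Emit:
apply_moves(
  targets=[
    {"translation": [0, 0, 0.01], "twist": 0, "hand": 0},
    {"translation": [0, 0, 0], "twist": 0, "hand": 0},
  ],
)

```text
time: 10.25
tool_pos: [0.5547, 0.1546, 0.157]
tool_rot: [-0.0, 1.0, -0.011, 0.0]
contact_force: [-0.3, 0.3, -1.7]
gripper_width: 0.252
grasp_force: 59.5
```

```bash
python3 - <<'E'
from path import *
s=state();print(s["tool_pos"],s["contact_force"]);plan(tcp(np.radians(104)),s)
E
```

```text
[0.55468928 0.15462324 0.15697084] [-0.31225758  0.2536351  -1.69833773]
delta tool mm [0.1 0.9 2.4] rows 1 each [0.0007 0.0085 0.024 ] yaw_y -91.27
```

Emit:
apply_moves(
  targets=[
    {"translation": [0, 0.008, 0.008], "twist": 0, "hand": 0},
    {"translation": [0, 0, 0], "twist": 0, "hand": 0},
  ],
)

```text
time: 10.45
tool_pos: [0.5546, 0.1537, 0.156]
tool_rot: [0.0, 1.0, -0.011, -0.0]
contact_force: [0.4, 0.1, -1.7]
gripper_width: 0.249
grasp_force: 59.5
```

Emit:
apply_moves(
  targets=[
    {"translation": [0, 0, 0.008], "twist": 0, "hand": 0},
    {"translation": [0, 0, 0], "twist": 0, "hand": 0},
  ],
)

```text
time: 10.65
tool_pos: [0.5546, 0.1538, 0.1551]
tool_rot: [0.0, 1.0, -0.011, -0.0]
contact_force: [-0.6, 0.1, -0.5]
gripper_width: 0.251
grasp_force: 59.5
```

Emit:
apply_moves(
  targets=[
    {"translation": [0, 0, 0.006], "twist": 0, "hand": 0},
    {"translation": [0, 0, 0], "twist": 0, "hand": 0},
  ],
)

```text
time: 10.85
tool_pos: [0.5546, 0.1538, 0.1546]
tool_rot: [-0.0, 1.0, -0.011, -0.0]
contact_force: [-0.1, -0.4, -1.7]
gripper_width: 0.251
grasp_force: 59.5
```

Emit:
apply_moves(
  targets=[
    {"translation": [0, 0, 0.005], "twist": 0, "hand": 0},
    {"translation": [0, 0, 0], "twist": 0, "hand": 0},
  ],
)

```text
time: 11.05
tool_pos: [0.5547, 0.1538, 0.1542]
tool_rot: [0.0, 1.0, -0.011, 0.0]
contact_force: [0.5, -0.2, -0.7]
gripper_width: 0.253
grasp_force: 59.5
```

Emit:
apply_moves(
  targets=[
    {"translation": [0, 0, 0.005], "twist": 0, "hand": 0},
    {"translation": [0, 0, 0], "twist": 0, "hand": 0},
  ],
)

```text
time: 11.25
tool_pos: [0.5548, 0.1538, 0.1539]
tool_rot: [0.0, 1.0, -0.011, 0.0]
contact_force: [-0.1, 0.4, -1.0]
gripper_width: 0.246
grasp_force: 59.7
```

Emit:
apply_moves(
  targets=[
    {"translation": [0, 0, 0.005], "twist": 0, "hand": 0},
    {"translation": [0, 0, 0], "twist": 0, "hand": 0},
  ],
)

```text
time: 11.45
tool_pos: [0.5548, 0.1538, 0.1535]
tool_rot: [0.0, 1.0, -0.011, 0.0]
contact_force: [-0.7, -0.6, 1.3]
gripper_width: 0.253
grasp_force: 59.8
```

Contact: the blade starts bearing at TCP z ≈ 0.1541, 0.5 mm under the model, so I shift the model by that. Now the lap, in 3° rows with feed-forward from the measured shape and force correction.

```bash
cat > nx.py <<'E'
import sys
from path import *
ph0,n,dz,dr=map(float,sys.argv[1:5]);n=int(n);st=3.0   # dz,dr mm extra (down+, outward+) spread over the rows
s=state();R=rot(s["tool_rot"]);P=s["tool_pos"];m=tcp(np.radians(ph0))
e=P-m;u=np.array([np.cos(np.radians(ph0)),np.sin(np.radians(ph0))])
a=np.degrees(np.arctan2(P[1]-q[1],P[0]-q[0]))%360
print("t",s["time"],"phi act",a.round(1),"rad err mm",((e[:2]@u)*1e3).round(2),"z-model mm",((P[2]-tcp(np.radians(a))[2])*1e3).round(2),"F",s["contact_force"].round(1))
out=[];acc=np.zeros(3);done=np.zeros(3)
for i in range(n):
    p1=tcp(np.radians(ph0+(i+1)*st));acc=R.T@(p1-m+np.r_[u*dr*1e-3,-dz*1e-3]*(i+1)/n)*10
    d=np.round(acc-done,3);done+=d;out.append([float(x)+0. for x in d])
print(out)
E
python3 nx.py 104 8 0.6 0
```

```text
t 11.45 phi act 103.8 rad err mm -0.02 z-model mm -1.09 F [-0.7 -0.6  1.3]
[[-0.011, 0.002, 0.002], [-0.011, 0.002, 0.002], [-0.01, 0.003, 0.002], [-0.011, 0.004, 0.001], [-0.01, 0.004, 0.002], [-0.01, 0.005, 0.002], [-0.01, 0.006, 0.002], [-0.009, 0.006, 0.002]]
```

Emit:
apply_moves(
  targets=[
    {"translation": [0, 0, 0.005], "twist": 0, "hand": 0},
    {"translation": [-0.011, 0.002, 0.002], "twist": 0, "hand": 0},
    {"translation": [-0.011, 0.002, 0.001], "twist": 0, "hand": 0},
    {"translation": [-0.01, 0.003, 0.001], "twist": 0, "hand": 0},
  ],
)

```text
time: 11.85
tool_pos: [0.5518, 0.153, 0.1526]
tool_rot: [0.0, 1.0, -0.011, 0.001]
contact_force: [0.9, -1.1, 0.8]
gripper_width: 0.246
grasp_force: 59.8
```

Emit:
apply_moves(
  targets=[
    {"translation": [-0.011, 0.004, 0.001], "twist": 0, "hand": 0},
    {"translation": [-0.01, 0.004, 0.001], "twist": 0, "hand": 0},
    {"translation": [-0.01, 0.005, 0.001], "twist": 0, "hand": 0},
  ],
)

```text
time: 12.15
tool_pos: [0.5486, 0.1519, 0.1523]
tool_rot: [-0.0, 1.0, -0.011, 0.001]
contact_force: [2.0, -1.5, 2.0]
gripper_width: 0.25
grasp_force: 59.8
```

```bash
python3 nx.py 122 8 0 0
```

```text
t 12.15 phi act 121.6 rad err mm -0.07 z-model mm -1.66 F [ 2.  -1.5  2. ]
[[-0.01, 0.006, 0.001], [-0.009, 0.006, 0.001], [-0.009, 0.007, 0.001], [-0.008, 0.008, 0.001], [-0.008, 0.008, 0.0], [-0.007, 0.009, 0.001], [-0.006, 0.009, 0.001], [-0.006, 0.01, 0.0]]
```

Emit:
apply_moves(
  targets=[
    {"translation": [-0.01, 0.006, 0.006], "twist": 0, "hand": 0},
    {"translation": [-0.009, 0.006, 0.002], "twist": 0, "hand": 0},
    {"translation": [-0.009, 0.007, 0.001], "twist": 0, "hand": 0},
    {"translation": [-0.008, 0.008, 0.001], "twist": 0, "hand": 0},
  ],
)

```text
time: 12.55
tool_pos: [0.5449, 0.1494, 0.1513]
tool_rot: [-0.0, 1.0, -0.011, 0.001]
contact_force: [3.0, -0.4, 1.4]
gripper_width: 0.253
grasp_force: 59.8
```

Emit:
apply_moves(
  targets=[
    {"translation": [-0.008, 0.008, 0], "twist": 0, "hand": 0},
    {"translation": [-0.007, 0.009, 0.001], "twist": 0, "hand": 0},
    {"translation": [-0.006, 0.009, 0.001], "twist": 0, "hand": 0},
    {"translation": [-0.006, 0.01, 0], "twist": 0, "hand": 0},
  ],
)

```text
time: 12.95
tool_pos: [0.5419, 0.1459, 0.1509]
tool_rot: [-0.0, 1.0, -0.011, 0.0]
contact_force: [3.9, -0.2, 2.4]
gripper_width: 0.25
grasp_force: 59.9
```

```bash
python3 nx.py 146 8 0 0
```

```text
t 12.95 phi act 145.6 rad err mm 0.15 z-model mm -2.36 F [ 3.9 -0.2  2.4]
[[-0.005, 0.01, 0.0], [-0.005, 0.01, 0.001], [-0.003, 0.011, 0.0], [-0.003, 0.01, 0.001], [-0.003, 0.011, 0.0], [-0.001, 0.011, 0.0], [-0.001, 0.011, 0.0], [0.0, 0.011, 0.0]]
```

Emit:
apply_moves(
  targets=[
    {"translation": [-0.005, 0.01, 0.001], "twist": 0, "hand": 0},
    {"translation": [-0.005, 0.01, 0.002], "twist": 0, "hand": 0},
    {"translation": [-0.003, 0.011, 0.001], "twist": 0, "hand": 0},
    {"translation": [-0.003, 0.01, 0.001], "twist": 0, "hand": 0},
  ],
)

```text
time: 13.35
tool_pos: [0.5402, 0.1419, 0.1504]
tool_rot: [-0.0, 1.0, -0.011, 0.0]
contact_force: [5.1, 2.2, 2.4]
gripper_width: 0.251
grasp_force: 60.0
```

Emit:
apply_moves(
  targets=[
    {"translation": [-0.003, 0.011, 0], "twist": 0, "hand": 0},
    {"translation": [-0.001, 0.011, 0], "twist": 0, "hand": 0},
    {"translation": [-0.001, 0.011, 0], "twist": 0, "hand": 0},
    {"translation": [0, 0.011, 0], "twist": 0, "hand": 0},
  ],
)

```text
time: 13.75
tool_pos: [0.5395, 0.1375, 0.1502]
tool_rot: [-0.0, 1.0, -0.011, -0.0]
contact_force: [2.5, 2.2, 1.5]
gripper_width: 0.251
grasp_force: 59.9
```

```bash
python3 nx.py 170 8 0 0
```

```text
t 13.75 phi act 169.7 rad err mm 0.23 z-model mm -2.82 F [2.5 2.2 1.5]
[[0.0, 0.011, 0.0], [0.001, 0.01, 0.0], [0.002, 0.011, 0.0], [0.002, 0.01, 0.0], [0.003, 0.01, 0.0], [0.003, 0.01, 0.0], [0.004, 0.009, -0.001], [0.004, 0.01, 0.0]]
```

Emit:
apply_moves(
  targets=[
    {"translation": [0, 0.011, 0.002], "twist": 0, "hand": 0},
    {"translation": [0.001, 0.01, 0.002], "twist": 0, "hand": 0},
    {"translation": [0.002, 0.011, 0], "twist": 0, "hand": 0},
    {"translation": [0.002, 0.01, 0], "twist": 0, "hand": 0},
  ],
)

```text
time: 14.15
tool_pos: [0.5399, 0.1333, 0.1499]
tool_rot: [-0.0, 1.0, -0.011, -0.0]
contact_force: [3.2, 3.9, 2.2]
gripper_width: 0.248
grasp_force: 60.0
```

Emit:
apply_moves(
  targets=[
    {"translation": [0.003, 0.01, 0], "twist": 0, "hand": 0},
    {"translation": [0.003, 0.01, 0], "twist": 0, "hand": 0},
    {"translation": [0.004, 0.009, 0], "twist": 0, "hand": 0},
    {"translation": [0.004, 0.01, 0], "twist": 0, "hand": 0},
  ],
)

```text
time: 14.55
tool_pos: [0.5412, 0.1293, 0.1498]
tool_rot: [-0.0, 1.0, -0.011, -0.0]
contact_force: [2.4, 4.8, 2.5]
gripper_width: 0.251
grasp_force: 60.0
```

```bash
python3 nx.py 194 8 0 0
```

```text
t 14.55 phi act 193.7 rad err mm 0.19 z-model mm -3.34 F [2.4 4.8 2.5]
[[0.004, 0.009, 0.0], [0.005, 0.009, -0.001], [0.005, 0.008, 0.0], [0.005, 0.008, 0.0], [0.006, 0.008, -0.001], [0.006, 0.008, 0.0], [0.006, 0.007, -0.001], [0.006, 0.007, 0.0]]
```

Emit:
apply_moves(
  targets=[
    {"translation": [0.004, 0.009, 0.001], "twist": 0, "hand": 0},
    {"translation": [0.005, 0.009, 0], "twist": 0, "hand": 0},
    {"translation": [0.005, 0.008, 0], "twist": 0, "hand": 0},
    {"translation": [0.005, 0.008, 0], "twist": 0, "hand": 0},
  ],
)

```text
time: 14.95
tool_pos: [0.5429, 0.126, 0.1497]
tool_rot: [-0.0, 1.0, -0.011, -0.0]
contact_force: [1.9, 4.8, 2.1]
gripper_width: 0.252
grasp_force: 60.0
```

Emit:
apply_moves(
  targets=[
    {"translation": [0.006, 0.008, 0], "twist": 0, "hand": 0},
    {"translation": [0.006, 0.008, 0], "twist": 0, "hand": 0},
    {"translation": [0.006, 0.007, 0], "twist": 0, "hand": 0},
    {"translation": [0.006, 0.007, 0], "twist": 0, "hand": 0},
  ],
)

```text
time: 15.35
tool_pos: [0.5449, 0.1231, 0.1496]
tool_rot: [-0.001, 1.0, -0.011, -0.001]
contact_force: [1.1, 5.3, 3.0]
gripper_width: 0.247
grasp_force: 60.0
```

```bash
python3 nx.py 218 8 0 0
```

```text
t 15.35 phi act 215.8 rad err mm 0.18 z-model mm -3.79 F [1.1 5.3 3. ]
[[0.006, 0.007, -0.001], [0.007, 0.007, 0.0], [0.007, 0.006, -0.001], [0.007, 0.006, -0.001], [0.007, 0.006, 0.0], [0.008, 0.006, -0.001], [0.007, 0.006, -0.001], [0.008, 0.005, -0.001]]
```

Emit:
apply_moves(
  targets=[
    {"translation": [0.005, 0.008, -0.001], "twist": 0, "hand": 0},
    {"translation": [0.006, 0.008, -0.001], "twist": 0, "hand": 0},
    {"translation": [0.006, 0.007, -0.001], "twist": 0, "hand": 0},
    {"translation": [0.006, 0.007, -0.002], "twist": 0, "hand": 0},
  ],
)

```text
time: 15.75
tool_pos: [0.547, 0.1204, 0.15]
tool_rot: [-0.001, 1.0, -0.011, -0.001]
contact_force: [1.1, 6.8, 3.3]
gripper_width: 0.249
grasp_force: 60.0
```

Emit:
apply_moves(
  targets=[
    {"translation": [0.006, 0.007, -0.001], "twist": 0, "hand": 0},
    {"translation": [0.007, 0.007, -0.002], "twist": 0, "hand": 0},
    {"translation": [0.007, 0.007, -0.001], "twist": 0, "hand": 0},
    {"translation": [0.008, 0.006, -0.001], "twist": 0, "hand": 0},
  ],
)

```text
time: 16.15
tool_pos: [0.5495, 0.1178, 0.1504]
tool_rot: [-0.001, 1.0, -0.011, -0.001]
contact_force: [0.1, 7.6, 3.8]
gripper_width: 0.252
grasp_force: 60.0
```

```bash
python3 nx.py 242 8 0 0
```

```text
t 16.15 phi act 237.2 rad err mm 0.61 z-model mm -3.49 F [0.1 7.6 3.8]
[[0.008, 0.005, -0.001], [0.009, 0.005, -0.001], [0.008, 0.004, -0.001], [0.009, 0.005, -0.001], [0.01, 0.004, -0.001], [0.009, 0.003, -0.001], [0.01, 0.003, -0.001], [0.01, 0.003, -0.001]]
```

Emit:
apply_moves(
  targets=[
    {"translation": [0.008, 0.005, -0.003], "twist": 0, "hand": 0},
    {"translation": [0.009, 0.004, -0.003], "twist": 0, "hand": 0},
    {"translation": [0.008, 0.004, -0.002], "twist": 0, "hand": 0},
    {"translation": [0.009, 0.004, -0.001], "twist": 0, "hand": 0},
  ],
)

```text
time: 16.55
tool_pos: [0.5522, 0.1159, 0.1509]
tool_rot: [-0.001, 1.0, -0.011, -0.002]
contact_force: [-1.1, 5.8, 3.6]
gripper_width: 0.25
grasp_force: 60.0
```

Emit:
apply_moves(
  targets=[
    {"translation": [0.01, 0.004, -0.001], "twist": 0, "hand": 0},
    {"translation": [0.009, 0.003, -0.001], "twist": 0, "hand": 0},
    {"translation": [0.01, 0.003, -0.001], "twist": 0, "hand": 0},
    {"translation": [0.01, 0.003, -0.001], "twist": 0, "hand": 0},
  ],
)

```text
time: 16.95
tool_pos: [0.5557, 0.1143, 0.1511]
tool_rot: [-0.001, 1.0, -0.011, -0.003]
contact_force: [-2.9, 6.0, 3.3]
gripper_width: 0.251
grasp_force: 60.1
```

```bash
python3 nx.py 266 8 0 0
```

```text
t 16.95 phi act 258.4 rad err mm 0.14 z-model mm -3.52 F [-2.9  6.   3.3]
[[0.01, 0.002, -0.001], [0.011, 0.002, -0.001], [0.01, 0.001, -0.001], [0.011, 0.0, -0.001], [0.011, 0.0, -0.001], [0.011, -0.001, -0.001], [0.01, -0.002, -0.001], [0.011, -0.002, -0.001]]
```

Emit:
apply_moves(
  targets=[
    {"translation": [0.01, 0.002, -0.002], "twist": 0, "hand": 0},
    {"translation": [0.011, 0.002, -0.002], "twist": 0, "hand": 0},
    {"translation": [0.01, 0.001, -0.001], "twist": 0, "hand": 0},
    {"translation": [0.011, 0, -0.001], "twist": 0, "hand": 0},
  ],
)

```text
time: 17.35
tool_pos: [0.5594, 0.1135, 0.1513]
tool_rot: [-0.0, 1.0, -0.011, -0.004]
contact_force: [-3.7, 4.8, 3.5]
gripper_width: 0.249
grasp_force: 60.1
```

Emit:
apply_moves(
  targets=[
    {"translation": [0.011, 0, -0.001], "twist": 0, "hand": 0},
    {"translation": [0.011, -0.001, -0.001], "twist": 0, "hand": 0},
    {"translation": [0.01, -0.002, -0.001], "twist": 0, "hand": 0},
    {"translation": [0.011, -0.002, -0.001], "twist": 0, "hand": 0},
  ],
)

```text
time: 17.75
tool_pos: [0.5634, 0.1135, 0.1514]
tool_rot: [0.0, 1.0, -0.011, -0.004]
contact_force: [-3.2, 2.8, 3.3]
gripper_width: 0.25
grasp_force: 60.1
```

```bash
python3 nx.py 290 8 0 0
```

```text
t 17.75 phi act 280.3 rad err mm -0.63 z-model mm -3.93 F [-3.2  2.8  3.3]
[[0.011, -0.003, -0.001], [0.01, -0.004, -0.001], [0.01, -0.004, -0.001], [0.01, -0.005, -0.001], [0.01, -0.006, -0.001], [0.009, -0.007, -0.001], [0.009, -0.007, -0.001], [0.008, -0.007, 0.0]]
```

```bash
python3 nx.py 281 8 0 0.6
```

```text
t 17.75 phi act 280.3 rad err mm 0.14 z-model mm -3.93 F [-3.2  2.8  3.3]
[[0.011, 0.0, -0.001], [0.011, -0.001, -0.001], [0.011, -0.002, -0.001], [0.011, -0.002, -0.001], [0.01, -0.003, -0.001], [0.011, -0.004, -0.001], [0.01, -0.004, -0.001], [0.01, -0.005, -0.001]]
```

Emit:
apply_moves(
  targets=[
    {"translation": [0.011, 0, -0.001], "twist": 0, "hand": 0},
    {"translation": [0.011, -0.001, -0.001], "twist": 0, "hand": 0},
    {"translation": [0.011, -0.002, -0.001], "twist": 0, "hand": 0},
    {"translation": [0.011, -0.002, -0.002], "twist": 0, "hand": 0},
  ],
)

```text
time: 18.15
tool_pos: [0.5672, 0.114, 0.1516]
tool_rot: [0.0, 1.0, -0.011, -0.005]
contact_force: [-5.7, 3.6, 3.1]
gripper_width: 0.249
grasp_force: 60.1
```

Emit:
apply_moves(
  targets=[
    {"translation": [0.01, -0.003, -0.001], "twist": 0, "hand": 0},
    {"translation": [0.011, -0.004, -0.002], "twist": 0, "hand": 0},
    {"translation": [0.01, -0.004, -0.001], "twist": 0, "hand": 0},
    {"translation": [0.01, -0.005, -0.002], "twist": 0, "hand": 0},
  ],
)

```text
time: 18.55
tool_pos: [0.5709, 0.1152, 0.1519]
tool_rot: [0.001, 1.0, -0.011, -0.006]
contact_force: [-6.4, 2.7, 2.5]
gripper_width: 0.247
grasp_force: 60.1
```

```bash
python3 nx.py 304 8 0 0;python3 nx.py 300 8 0 0|tail -1
```

```text
t 18.55 phi act 301.0 rad err mm 0.2 z-model mm -4.06 F [-6.4  2.7  2.5]
[[0.009, -0.006, -0.001], [0.009, -0.007, -0.001], [0.009, -0.008, -0.001], [0.008, -0.008, -0.001], [0.007, -0.008, 0.0], [0.006, -0.009, -0.001], [0.007, -0.01, -0.001], [0.005, -0.01, -0.001]]
[[0.01, -0.005, -0.001], [0.009, -0.006, -0.001], [0.009, -0.007, -0.001], [0.009, -0.007, -0.001], [0.008, -0.008, -0.001], [0.008, -0.009, 0.0], [0.006, -0.009, -0.001], [0.007, -0.009, -0.001]]
```

Emit:
apply_moves(
  targets=[
    {"translation": [0.01, -0.005, -0.002], "twist": 0, "hand": 0},
    {"translation": [0.009, -0.006, -0.001], "twist": 0, "hand": 0},
    {"translation": [0.009, -0.007, -0.001], "twist": 0, "hand": 0},
    {"translation": [0.009, -0.007, -0.001], "twist": 0, "hand": 0},
  ],
)

```text
time: 18.95
tool_pos: [0.5742, 0.1172, 0.1522]
tool_rot: [0.001, 1.0, -0.011, -0.006]
contact_force: [-7.3, 1.6, 3.8]
gripper_width: 0.25
grasp_force: 60.2
```

Emit:
apply_moves(
  targets=[
    {"translation": [0.008, -0.008, -0.001], "twist": 0, "hand": 0},
    {"translation": [0.008, -0.009, -0.001], "twist": 0, "hand": 0},
    {"translation": [0.006, -0.009, -0.001], "twist": 0, "hand": 0},
    {"translation": [0.007, -0.009, -0.001], "twist": 0, "hand": 0},
  ],
)

```text
time: 19.35
tool_pos: [0.577, 0.12, 0.1525]
tool_rot: [0.002, 1.0, -0.011, -0.007]
contact_force: [-8.6, -0.4, 3.6]
gripper_width: 0.251
grasp_force: 60.2
```

```bash
python3 nx.py 322 8 0 0;python3 nx.py 326 8 0 0|tail -1
```

```text
t 19.35 phi act 321.4 rad err mm 0.59 z-model mm -3.99 F [-8.6 -0.4  3.6]
[[0.006, -0.009, -0.001], [0.005, -0.01, -0.001], [0.005, -0.011, 0.0], [0.004, -0.01, -0.001], [0.003, -0.011, 0.0], [0.003, -0.01, -0.001], [0.001, -0.011, 0.0], [0.002, -0.011, -0.001]]
[[0.005, -0.01, -0.001], [0.005, -0.01, 0.0], [0.003, -0.011, -0.001], [0.003, -0.01, -0.001], [0.002, -0.011, 0.0], [0.002, -0.011, 0.0], [0.001, -0.011, -0.001], [0.0, -0.011, 0.0]]
```

Emit:
apply_moves(
  targets=[
    {"translation": [0.004, -0.009, -0.006], "twist": 0, "hand": 0},
    {"translation": [0.004, -0.01, -0.004], "twist": 0, "hand": 0},
    {"translation": [0.004, -0.01, -0.001], "twist": 0, "hand": 0},
    {"translation": [0.003, -0.01, -0.001], "twist": 0, "hand": 0},
  ],
)

```text
time: 19.75
tool_pos: [0.5792, 0.1234, 0.1537]
tool_rot: [0.002, 1.0, -0.011, -0.006]
contact_force: [-6.1, -2.1, 3.0]
gripper_width: 0.249
grasp_force: 60.0
```

```bash
python3 nx.py 332 8 0 0;python3 nx.py 336 8 0 0|tail -1
```

```text
t 19.75 phi act 331.9 rad err mm 0.8 z-model mm -3.0 F [-6.1 -2.1  3. ]
[[0.004, -0.011, -0.001], [0.003, -0.01, 0.0], [0.002, -0.011, -0.001], [0.002, -0.011, 0.0], [0.0, -0.011, 0.0], [0.001, -0.011, -0.001], [-0.001, -0.01, 0.0], [-0.001, -0.011, 0.0]]
[[0.003, -0.011, -0.001], [0.002, -0.011, 0.0], [0.001, -0.01, 0.0], [0.001, -0.011, -0.001], [0.0, -0.011, 0.0], [-0.001, -0.011, 0.0], [-0.001, -0.01, 0.0], [-0.002, -0.011, 0.0]]
```

Emit:
apply_moves(
  targets=[
    {"translation": [0.003, -0.011, -0.002], "twist": 0, "hand": 0},
    {"translation": [0.002, -0.01, -0.002], "twist": 0, "hand": 0},
    {"translation": [0.001, -0.011, -0.001], "twist": 0, "hand": 0},
    {"translation": [0.001, -0.011, -0.001], "twist": 0, "hand": 0},
  ],
)

```text
time: 20.15
tool_pos: [0.5805, 0.1273, 0.1545]
tool_rot: [0.003, 1.0, -0.011, -0.005]
contact_force: [-4.2, -3.2, 2.4]
gripper_width: 0.252
grasp_force: 59.9
```

Emit:
apply_moves(
  targets=[
    {"translation": [0, -0.011, 0], "twist": 0, "hand": 0},
    {"translation": [0, -0.011, -0.001], "twist": 0, "hand": 0},
    {"translation": [-0.001, -0.01, 0], "twist": 0, "hand": 0},
    {"translation": [-0.001, -0.011, 0], "twist": 0, "hand": 0},
  ],
)

```text
time: 20.55
tool_pos: [0.581, 0.1316, 0.155]
tool_rot: [0.003, 1.0, -0.011, -0.004]
contact_force: [-4.0, -4.2, 2.0]
gripper_width: 0.248
grasp_force: 60.0
```

```bash
python3 nx.py 354 8 0 0;python3 nx.py 358 8 0 0|tail -1
```

```text
t 20.55 phi act 354.2 rad err mm 1.27 z-model mm -1.97 F [-4.  -4.2  2. ]
[[-0.001, -0.011, 0.0], [-0.002, -0.01, 0.0], [-0.002, -0.01, 0.0], [-0.003, -0.01, 0.0], [-0.004, -0.01, 0.0], [-0.003, -0.009, 0.001], [-0.004, -0.009, 0.0], [-0.005, -0.009, 0.0]]
[[-0.002, -0.01, 0.0], [-0.003, -0.01, 0.0], [-0.003, -0.01, 0.0], [-0.003, -0.01, 0.001], [-0.004, -0.009, 0.0], [-0.004, -0.009, 0.0], [-0.005, -0.009, 0.001], [-0.005, -0.009, 0.0]]
```

Emit:
apply_moves(
  targets=[
    {"translation": [-0.002, -0.011, 0.001], "twist": 0, "hand": 0},
    {"translation": [-0.003, -0.01, 0.001], "twist": 0, "hand": 0},
    {"translation": [-0.003, -0.01, 0], "twist": 0, "hand": 0},
    {"translation": [-0.003, -0.01, 0.001], "twist": 0, "hand": 0},
  ],
)

```text
time: 20.95
tool_pos: [0.5805, 0.1354, 0.1551]
tool_rot: [0.003, 1.0, -0.011, -0.003]
contact_force: [-3.2, -4.8, 2.0]
gripper_width: 0.25
grasp_force: 60.0
```

Emit:
apply_moves(
  targets=[
    {"translation": [-0.004, -0.01, 0.001], "twist": 0, "hand": 0},
    {"translation": [-0.004, -0.009, 0.001], "twist": 0, "hand": 0},
    {"translation": [-0.004, -0.009, 0], "twist": 0, "hand": 0},
    {"translation": [-0.005, -0.009, 0.001], "twist": 0, "hand": 0},
  ],
)

```text
time: 21.35
tool_pos: [0.5793, 0.1391, 0.155]
tool_rot: [0.003, 1.0, -0.011, -0.003]
contact_force: [-2.7, -4.4, 2.8]
gripper_width: 0.255
grasp_force: 60.0
```

```bash
python3 nx.py 376 8 0 0;python3 nx.py 372 8 0 0|tail -1
```

```text
t 21.35 phi act 15.1 rad err mm 1.45 z-model mm -1.78 F [-2.7 -4.4  2.8]
[[-0.005, -0.009, 0.0], [-0.004, -0.008, 0.001], [-0.006, -0.009, 0.0], [-0.005, -0.008, 0.001], [-0.006, -0.007, 0.0], [-0.006, -0.008, 0.001], [-0.006, -0.007, 0.001], [-0.006, -0.007, 0.0]]
[[-0.004, -0.009, 0.0], [-0.005, -0.009, 0.001], [-0.004, -0.009, 0.0], [-0.006, -0.008, 0.001], [-0.005, -0.008, 0.0], [-0.006, -0.008, 0.001], [-0.005, -0.007, 0.0], [-0.006, -0.008, 0.001]]
```

Emit:
apply_moves(
  targets=[
    {"translation": [-0.005, -0.009, 0], "twist": 0, "hand": 0},
    {"translation": [-0.005, -0.008, 0.001], "twist": 0, "hand": 0},
    {"translation": [-0.006, -0.008, 0], "twist": 0, "hand": 0},
    {"translation": [-0.006, -0.008, 0.001], "twist": 0, "hand": 0},
  ],
)

```text
time: 21.75
tool_pos: [0.5775, 0.1425, 0.155]
tool_rot: [0.003, 1.0, -0.011, -0.002]
contact_force: [-1.8, -4.8, 2.4]
gripper_width: 0.249
grasp_force: 60.1
```

Emit:
apply_moves(
  targets=[
    {"translation": [-0.006, -0.007, 0.001], "twist": 0, "hand": 0},
    {"translation": [-0.007, -0.007, 0.001], "twist": 0, "hand": 0},
    {"translation": [-0.006, -0.007, 0.001], "twist": 0, "hand": 0},
    {"translation": [-0.007, -0.007, 0.001], "twist": 0, "hand": 0},
  ],
)

```text
time: 22.15
tool_pos: [0.5754, 0.1454, 0.1549]
tool_rot: [0.003, 1.0, -0.011, -0.002]
contact_force: [-0.5, -5.4, 2.7]
gripper_width: 0.249
grasp_force: 60.1
```

```bash
python3 nx.py 397 8 0 0;python3 nx.py 393 8 0 0|tail -1
```

```text
t 22.15 phi act 36.6 rad err mm 1.45 z-model mm -1.5 F [-0.5 -5.4  2.7]
[[-0.006, -0.007, 0.001], [-0.007, -0.007, 0.0], [-0.007, -0.006, 0.001], [-0.007, -0.007, 0.0], [-0.007, -0.006, 0.001], [-0.007, -0.006, 0.001], [-0.008, -0.005, 0.0], [-0.008, -0.006, 0.001]]
[[-0.006, -0.007, 0.001], [-0.006, -0.007, 0.0], [-0.007, -0.007, 0.001], [-0.007, -0.007, 0.0], [-0.006, -0.006, 0.001], [-0.008, -0.006, 0.001], [-0.007, -0.006, 0.0], [-0.007, -0.006, 0.001]]
```

Emit:
apply_moves(
  targets=[
    {"translation": [-0.007, -0.007, 0.001], "twist": 0, "hand": 0},
    {"translation": [-0.007, -0.006, 0.001], "twist": 0, "hand": 0},
    {"translation": [-0.007, -0.006, 0.001], "twist": 0, "hand": 0},
    {"translation": [-0.007, -0.006, 0], "twist": 0, "hand": 0},
  ],
)

```text
time: 22.55
tool_pos: [0.5729, 0.148, 0.1548]
tool_rot: [0.003, 1.0, -0.011, -0.001]
contact_force: [-0.4, -4.8, 2.1]
gripper_width: 0.251
grasp_force: 60.1
```

Emit:
apply_moves(
  targets=[
    {"translation": [-0.008, -0.006, 0.001], "twist": 0, "hand": 0},
    {"translation": [-0.008, -0.005, 0.001], "twist": 0, "hand": 0},
    {"translation": [-0.008, -0.005, 0.001], "twist": 0, "hand": 0},
    {"translation": [-0.008, -0.005, 0.001], "twist": 0, "hand": 0},
  ],
)

```text
time: 22.95
tool_pos: [0.5701, 0.1503, 0.1547]
tool_rot: [0.003, 1.0, -0.011, -0.001]
contact_force: [-1.0, -4.7, 2.2]
gripper_width: 0.25
grasp_force: 60.1
```

```bash
python3 nx.py 419 8 0 0;python3 nx.py 415 8 0 0|tail -1
```

```text
t 22.95 phi act 57.8 rad err mm 1.35 z-model mm -1.32 F [-1.  -4.7  2.2]
[[-0.008, -0.005, 0.001], [-0.008, -0.005, 0.0], [-0.009, -0.005, 0.001], [-0.008, -0.005, 0.001], [-0.009, -0.004, 0.001], [-0.01, -0.004, 0.001], [-0.009, -0.003, 0.0], [-0.01, -0.003, 0.001]]
[[-0.008, -0.006, 0.001], [-0.008, -0.005, 0.0], [-0.008, -0.005, 0.001], [-0.008, -0.005, 0.001], [-0.009, -0.005, 0.001], [-0.009, -0.004, 0.0], [-0.009, -0.004, 0.001], [-0.009, -0.004, 0.001]]
```

Emit:
apply_moves(
  targets=[
    {"translation": [-0.008, -0.005, 0.002], "twist": 0, "hand": 0},
    {"translation": [-0.008, -0.005, 0.001], "twist": 0, "hand": 0},
    {"translation": [-0.009, -0.005, 0.001], "twist": 0, "hand": 0},
    {"translation": [-0.009, -0.004, 0.001], "twist": 0, "hand": 0},
  ],
)

```text
time: 23.35
tool_pos: [0.5671, 0.1523, 0.1544]
tool_rot: [0.003, 1.0, -0.011, -0.0]
contact_force: [1.3, -5.6, 3.2]
gripper_width: 0.252
grasp_force: 60.1
```

Emit:
apply_moves(
  targets=[
    {"translation": [-0.009, -0.004, 0.001], "twist": 0, "hand": 0},
    {"translation": [-0.01, -0.003, 0.001], "twist": 0, "hand": 0},
    {"translation": [-0.01, -0.003, 0.001], "twist": 0, "hand": 0},
    {"translation": [-0.01, -0.003, 0.001], "twist": 0, "hand": 0},
  ],
)

```text
time: 23.75
tool_pos: [0.5635, 0.1539, 0.1542]
tool_rot: [0.002, 1.0, -0.011, 0.0]
contact_force: [0.9, -4.9, 2.4]
gripper_width: 0.25
grasp_force: 60.1
```

```bash
python3 nx.py 440 8 0 0;python3 nx.py 436 8 0 0|tail -1
```

```text
t 23.75 phi act 79.3 rad err mm 1.31 z-model mm -1.22 F [ 0.9 -4.9  2.4]
[[-0.01, -0.003, 0.001], [-0.01, -0.003, 0.001], [-0.01, -0.002, 0.001], [-0.01, -0.001, 0.001], [-0.011, -0.001, 0.001], [-0.011, -0.001, 0.001], [-0.011, 0.001, 0.001], [-0.01, 0.001, 0.001]]
[[-0.009, -0.004, 0.001], [-0.01, -0.003, 0.001], [-0.01, -0.003, 0.001], [-0.01, -0.002, 0.001], [-0.011, -0.001, 0.001], [-0.01, -0.002, 0.001], [-0.011, 0.0, 0.001], [-0.011, 0.0, 0.001]]
```

Steady at about 6 N. Continuing to the lug.

Emit:
apply_moves(
  targets=[
    {"translation": [-0.01, -0.003, 0.001], "twist": 0, "hand": 0},
    {"translation": [-0.01, -0.002, 0.001], "twist": 0, "hand": 0},
    {"translation": [-0.01, -0.002, 0.001], "twist": 0, "hand": 0},
    {"translation": [-0.01, -0.001, 0.001], "twist": 0, "hand": 0},
  ],
)

```text
time: 24.15
tool_pos: [0.5599, 0.1549, 0.154]
tool_rot: [0.002, 1.0, -0.011, 0.001]
contact_force: [2.3, -4.4, 3.3]
gripper_width: 0.247
grasp_force: 60.1
```

Emit:
apply_moves(
  targets=[
    {"translation": [-0.011, -0.001, 0.001], "twist": 0, "hand": 0},
    {"translation": [-0.011, 0, 0.001], "twist": 0, "hand": 0},
    {"translation": [-0.011, 0.001, 0.001], "twist": 0, "hand": 0},
    {"translation": [-0.01, 0.001, 0.001], "twist": 0, "hand": 0},
  ],
)

```text
time: 24.55
tool_pos: [0.5557, 0.1554, 0.1538]
tool_rot: [0.002, 1.0, -0.011, 0.001]
contact_force: [3.3, -4.9, 2.9]
gripper_width: 0.249
grasp_force: 60.1
```

```bash
python3 nx.py 462 8 0 0;python3 nx.py 458 8 0 0|tail -1
```

```text
t 24.55 phi act 100.5 rad err mm 1.48 z-model mm -0.94 F [ 3.3 -4.9  2.9]
[[-0.011, 0.001, 0.001], [-0.011, 0.002, 0.001], [-0.01, 0.003, 0.001], [-0.011, 0.003, 0.001], [-0.01, 0.004, 0.002], [-0.011, 0.004, 0.001], [-0.009, 0.006, 0.001], [-0.01, 0.006, 0.001]]
[[-0.011, 0.0, 0.001], [-0.011, 0.001, 0.001], [-0.01, 0.002, 0.001], [-0.011, 0.002, 0.001], [-0.011, 0.003, 0.002], [-0.01, 0.004, 0.001], [-0.011, 0.004, 0.001], [-0.01, 0.005, 0.001]]
```

Emit:
apply_moves(
  targets=[
    {"translation": [-0.011, 0.001, 0.001], "twist": 0, "hand": 0},
    {"translation": [-0.011, 0.002, 0.001], "twist": 0, "hand": 0},
    {"translation": [-0.01, 0.003, 0.001], "twist": 0, "hand": 0},
    {"translation": [-0.011, 0.003, 0.001], "twist": 0, "hand": 0},
  ],
)

```text
time: 24.95
tool_pos: [0.5516, 0.155, 0.1535]
tool_rot: [0.001, 1.0, -0.011, 0.001]
contact_force: [3.3, -3.9, 2.5]
gripper_width: 0.25
grasp_force: 60.2
```

Emit:
apply_moves(
  targets=[
    {"translation": [-0.01, 0.004, 0.001], "twist": 0, "hand": 0},
    {"translation": [-0.011, 0.004, 0.001], "twist": 0, "hand": 0},
    {"translation": [-0.01, 0.005, 0.001], "twist": 0, "hand": 0},
    {"translation": [-0.01, 0.006, 0.001], "twist": 0, "hand": 0},
  ],
)

```text
time: 25.35
tool_pos: [0.5476, 0.1537, 0.1533]
tool_rot: [0.0, 1.0, -0.011, 0.001]
contact_force: [5.4, -2.7, 2.5]
gripper_width: 0.248
grasp_force: 60.2
```

```bash
python3 nx.py 484 4 0 0
```

```text
t 25.35 phi act 121.4 rad err mm 1.88 z-model mm -0.66 F [ 5.4 -2.7  2.5]
[[-0.009, 0.006, 0.001], [-0.009, 0.007, 0.001], [-0.009, 0.008, 0.001], [-0.008, 0.008, 0.0]]
```

Emit:
apply_moves(
  targets=[
    {"translation": [-0.009, 0.006, 0.001], "twist": 0, "hand": 0},
    {"translation": [-0.009, 0.007, 0.001], "twist": 0, "hand": 0},
    {"translation": [0.005, 0.005, -0.05], "twist": 0, "hand": 0},
    {"translation": [0, 0, -0.15], "twist": 0, "hand": 0},
    {"translation": [0, 0, -0.1], "twist": 0, "hand": 0},
    {"translation": [0, 0, 0], "twist": 0, "hand": 0},
    {"translation": [0, 0, 0], "twist": 0, "hand": 0},
    {"translation": [0, 0, 0], "twist": 0, "hand": 0},
  ],
)

```text
time: 26.15
tool_pos: [0.5447, 0.1525, 0.1818]
tool_rot: [0.0, 1.0, -0.011, -0.001]
contact_force: [-0.6, -0.6, -0.8]
gripper_width: 0.251
grasp_force: 59.6
```

```bash
python3 - <<'E'
from h import *
s=state();print(s["time"],s["tool_pos"],s["tool_rot"].round(4),s["contact_force"].round(1))
for n in("side","scene"):
    im=grab_frame(n)
    uv=proj(get_calibration(n),[s["tool_pos"]-[0,0,.05]])[0].astype(int);x,y=max(0,uv[0]-50),max(0,uv[1]-40);print(n,x,y,uv)
    c=cv2.resize(im[y:y+75,x:x+100,::-1],(400,300),interpolation=2);a=c if n=="side" else np.hstack([a,c])
cv2.imwrite("pics/t1.png",a)
plan([.5002,-.1344,.1825],s)
E
```

```text
26.15 [0.5447257  0.15246356 0.18180151] [ 0.000e+00  9.999e-01 -1.110e-02 -6.000e-04] [-0.6 -0.6 -0.8]
side 198 96 [248 136]
scene 277 145 [327 185]
delta tool mm [-38.2 287.8  -0.6] rows 6 each [-0.0636  0.4796 -0.0011] yaw_y -91.27
```

View pics/t1.png

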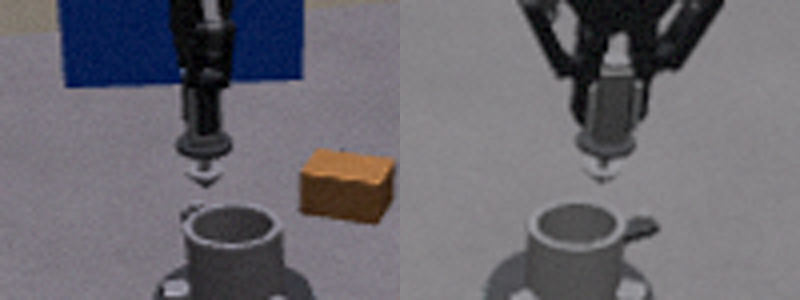

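The tool still looks upright in hand, tip at about (205,183) left and (600,180) right. I'm carrying it back over the stand.

Emit:
apply_moves(
  targets=[
    {"translation": [-0.064, 0.48, 0], "twist": 0, "hand": 0},
    {"translation": [-0.064, 0.48, 0], "twist": 0, "hand": 0},
    {"translation": [-0.064, 0.48, 0], "twist": 0, "hand": 0},
    {"translation": [-0.064, 0.48, 0], "twist": 0, "hand": 0},
    {"translation": [-0.064, 0.48, 0], "twist": 0, "hand": 0},
    {"translation": [-0.062, 0.478, 0], "twist": 0, "hand": 0},
    {"translation": [0, 0, 0], "twist": 0, "hand": 0},
    {"translation": [0, 0, 0], "twist": 0, "hand": 0},
  ],
)

```text
time: 27.05
tool_pos: [0.5002, -0.1352, 0.182]
tool_rot: [-0.0, 1.0, -0.012, -0.0]
contact_force: [-0.1, 0.6, -0.5]
gripper_width: 0.247
grasp_force: 59.9
```

Emit:
apply_moves(
  targets=[
    {"translation": [0, 0, 0], "twist": 0, "hand": 0},
    {"translation": [0, 0, 0], "twist": 0, "hand": 0},
    {"translation": [0, 0, 0], "twist": 0, "hand": 0},
  ],
)

```text
time: 27.35
tool_pos: [0.5008, -0.1332, 0.1823]
tool_rot: [-0.0, 1.0, -0.01, -0.0]
contact_force: [0.3, 0.6, -1.7]
gripper_width: 0.248
grasp_force: 59.9
```

```bash
python3 - <<'E'
from h import *
s=state();print(s["time"],s["tool_pos"],s["tool_rot"].round(4),s["contact_force"].round(1))
P=s["tool_pos"]
for n in("side","scene"):
    im=grab_frame(n);c=get_calibration(n)
    # expected guard-centre and tip if untilted (TCP z - 34+2.5, -65.1)
    uv=proj(c,[P-[0,0,.0325],P-[0,0,.0651]]);x,y=(uv[1]-[50,40]).astype(int);print(n,"exp guard,tip in crop x4:",((uv-[x,y])*4).round(0).tolist(), "px/mm*4",(np.linalg.norm(uv[1]-uv[0])/32.6*4).round(2))
    k=cv2.resize(im[y:y+75,x:x+100,::-1],(400,300),interpolation=2);a=k if n=="side" else np.hstack([a,k])
cv2.imwrite("pics/t2.png",a)
plan([.5002,-.1344,.0811],s)
E
```

```text
27.35 [ 0.50084286 -0.13316123  0.18227414] [-1.e-04  1.e+00 -1.e-02 -1.e-04] [ 0.3  0.6 -1.7]
side exp guard,tip in crop x4: [[203.0, 113.0], [204.0, 164.0]] px/mm*4 1.54
scene exp guard,tip in crop x4: [[198.0, 122.0], [201.0, 163.0]] px/mm*4 1.26
delta tool mm [ -0.6   1.3 101.2] rows 3 each [-0.002   0.0042  0.3372] yaw_y -91.15
```

View pics/t2.png

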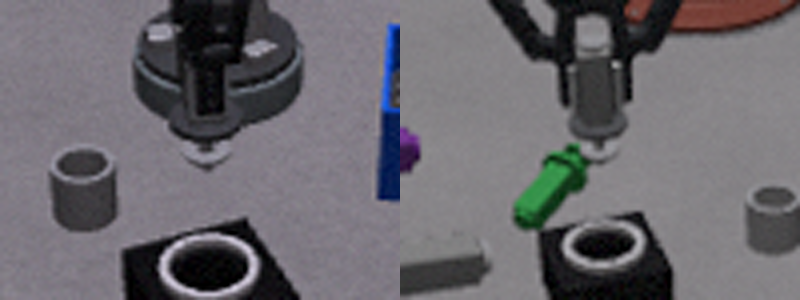

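Tip and guard sit within about 2 mm of where an untilted tool would be (side tip seen at (207,167), expected (204,164)). Lowering now.

Emit:
apply_moves(
  targets=[
    {"translation": [-0.006, 0.003, 0.25], "twist": 0, "hand": 0},
    {"translation": [0, 0, 0.25], "twist": 0, "hand": 0},
    {"translation": [0, 0, 0.2], "twist": 0, "hand": 0},
    {"translation": [0, 0, 0.13], "twist": 0, "hand": 0},
    {"translation": [0, 0, 0], "twist": 0, "hand": 0},
    {"translation": [0, 0, 0], "twist": 0, "hand": 0},
    {"translation": [0, 0, 0], "twist": 0, "hand": 0},
  ],
)

```text
time: 28.15
tool_pos: [0.5011, -0.1351, 0.1009]
tool_rot: [0.001, 1.0, -0.011, 0.001]
contact_force: [0.8, -0.5, -1.3]
gripper_width: 0.246
grasp_force: 60.0
```

Emit:
apply_moves(
  targets=[
    {"translation": [0, 0, 0.05], "twist": 0, "hand": 0},
    {"translation": [0, 0, 0.05], "twist": 0, "hand": 0},
    {"translation": [0, 0, 0], "twist": 0, "hand": 0},
  ],
)

```text
time: 28.45
tool_pos: [0.4995, -0.1346, 0.0886]
tool_rot: [-0.0, 1.0, -0.011, -0.001]
contact_force: [0.1, 0.4, -1.8]
gripper_width: 0.25
grasp_force: 60.0
```

Emit:
apply_moves(
  targets=[
    {"translation": [0, 0, 0.03], "twist": 0, "hand": 0},
    {"translation": [0, 0, 0.02], "twist": 0, "hand": 0},
    {"translation": [0, 0, 0], "twist": 0, "hand": 0},
  ],
)

```text
time: 28.75
tool_pos: [0.4998, -0.1346, 0.084]
tool_rot: [-0.0, 1.0, -0.011, -0.0]
contact_force: [-0.5, 0.1, -0.6]
gripper_width: 0.25
grasp_force: 60.0
```

```bash
python3 - <<'E'
from h import *
s=state();print(s["time"],s["tool_pos"],s["contact_force"].round(1),s["ft_torque"].round(2))
E
```

```text
28.75 [ 0.49977226 -0.13461851  0.0839508 ] [-0.5  0.1 -0.6] [ 0.02  0.03 -0.05]
```

Emit:
apply_moves(
  targets=[
    {"translation": [0, 0, 0.02], "twist": 0, "hand": 0},
    {"translation": [0, 0, 0], "twist": 0, "hand": 0},
    {"translation": [0, 0, 0], "twist": 0, "hand": 0},
  ],
)

```text
time: 29.05
tool_pos: [0.5, -0.1348, 0.0824]
tool_rot: [-0.0, 1.0, -0.011, -0.0]
contact_force: [0.8, 0.4, -0.9]
gripper_width: 0.25
grasp_force: 60.0
```

Emit:
apply_moves(
  targets=[
    {"translation": [0, 0, 0.007], "twist": 0, "hand": 0},
    {"translation": [0, 0, 0], "twist": 0, "hand": 0},
  ],
)

```text
time: 29.25
tool_pos: [0.5, -0.1347, 0.0817]
tool_rot: [0.0, 1.0, -0.011, 0.0]
contact_force: [-0.0, 0.1, -1.0]
gripper_width: 0.245
grasp_force: 60.0
```

```bash
python3 - <<'E'
from h import *
s=state();print(s["time"],s["tool_pos"],s["contact_force"].round(1),s["ft_torque"].round(2))
E
```

```text
29.25 [ 0.50003302 -0.13471605  0.08169898] [-0.   0.1 -1. ] [-0.05 -0.1   0.04]
```

Emit:
apply_moves(
  targets=[
    {"translation": [0, 0, 0.006], "twist": 0, "hand": 0},
    {"translation": [0, 0, 0], "twist": 0, "hand": 0},
  ],
)

```text
time: 29.45
tool_pos: [0.5001, -0.1348, 0.0812]
tool_rot: [0.0, 1.0, -0.011, 0.0]
contact_force: [-0.1, 0.2, -2.0]
gripper_width: 0.249
grasp_force: 60.2
```

Emit:
apply_moves(
  targets=[
    {"translation": [0, 0, 0.006], "twist": 0, "hand": 0},
    {"translation": [0, 0, 0], "twist": 0, "hand": 0},
  ],
)

```text
time: 29.65
tool_pos: [0.5001, -0.1348, 0.0811]
tool_rot: [0.0, 1.0, -0.011, -0.0]
contact_force: [-2.1, 2.0, 4.2]
gripper_width: 0.251
grasp_force: 60.7
```

Seated at the same height as at the grasp (0.0811), with contact felt. Releasing.

Emit:
apply_moves(
  targets=[
    {"translation": [0, 0, 0], "twist": 0, "hand": 0.5},
    {"translation": [0, 0, 0], "twist": 0, "hand": 0.8},
    {"translation": [0, 0, 0], "twist": 0, "hand": 1},
    {"translation": [0, 0, 0], "twist": 0, "hand": 1},
    {"translation": [0, 0, 0], "twist": 0, "hand": 1},
    {"translation": [0, 0, 0], "twist": 0, "hand": 1},
    {"translation": [0, 0, 0], "twist": 0, "hand": 1},
  ],
)

```text
time: 30.35
tool_pos: [0.5, -0.1348, 0.0805]
tool_rot: [0.0, 1.0, -0.011, -0.0]
contact_force: [0.7, 0.1, 0.2]
gripper_width: 1.003
grasp_force: 0.0
```

Emit:
apply_moves(
  targets=[
    {"translation": [0, 0, -0.1], "twist": 0, "hand": 1},
    {"translation": [0, 0, -0.3], "twist": 0, "hand": 1},
    {"translation": [0, 0, -0.45], "twist": 0, "hand": 1},
    {"translation": [0, 0, -0.45], "twist": 0, "hand": 1},
    {"translation": [0, 0, -0.4], "twist": 0, "hand": 1},
    {"translation": [0, 0, 0], "twist": 0, "hand": 1},
    {"translation": [0, 0, 0], "twist": 0, "hand": 1},
    {"translation": [0, 0, 0], "twist": 0, "hand": 1},
  ],
)

```text
time: 31.15
tool_pos: [0.4994, -0.1345, 0.2493]
tool_rot: [-0.0, 1.0, -0.011, -0.001]
contact_force: [-1.1, -0.3, -0.7]
gripper_width: 1.0
grasp_force: 0.0
```

```bash
python3 - <<'E'
from h import *
s=state();print(s["time"],s["tool_pos"],s["contact_force"].round(1),s["gripper_width"])
c=get_calibration("wrist");a=grab_frame("wrist");b=grab_frame("side")
print(proj(c,[[.5003,-.1333,.109]]))
cv2.imwrite("pics/end.png",np.hstack([cv2.resize(i[:,:,::-1],(400,300),interpolation=3) for i in(a,b)]))
x,y=proj(get_calibration("side"),[[.5,-.133,.07]])[0].astype(int)
k=cv2.resize(b[y-38:y+38,x-50:x+50,::-1],(400,300),interpolation=2)
u,v=proj(c,[[.5,-.133,.07]])[0].astype(int)
k2=cv2.resize(a[v-57:v+57,u-76:u+76,::-1],(400,300),interpolation=2)
cv2.imwrite("pics/end.png",np.vstack([np.hstack([cv2.resize(i[:,:,::-1],(400,300),interpolation=3) for i in(a,b)]),np.hstack([k2,k])]))
E
```

```text
31.15 [ 0.4993642  -0.1344516   0.24933469] [-1.1 -0.3 -0.7] 1.0003687151385712
[[256.30480931 190.61492199]]
```

View pics/end.png

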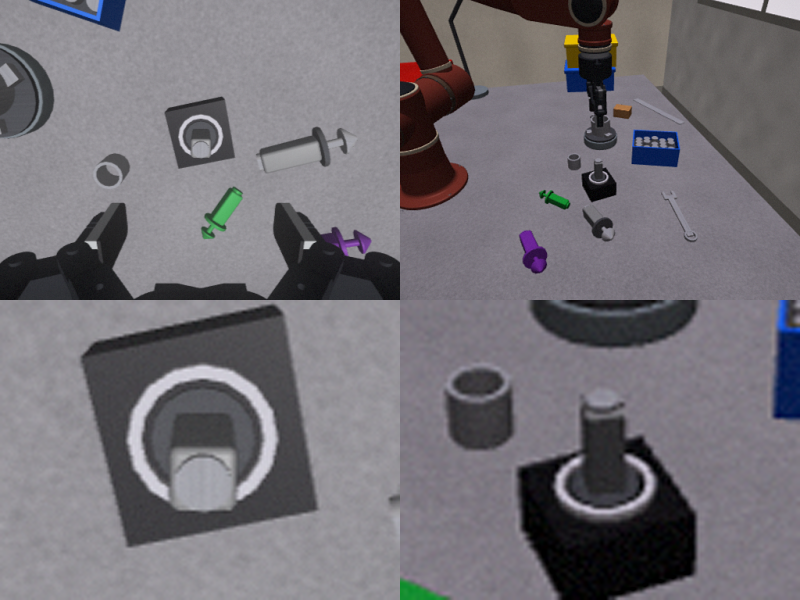

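The tool stands upright with its guard inside the ring (stand at (200,130) top left, enlarged below), the other things are where they were, and the gripper is clear. Handing in.

```bash
python3 -c "
from plant import job_done
print(job_done())"
```

```text
the job is handed in; nothing more can be done
None
```

I ran the blade once anticlockwise round the edge in about 14 s, from the lug to roughly 15–20° past it, then set the tool back upright in its stand, let go and handed in. Readings were mostly 5–8 N, with about 2.7 N just after the start, which the overlap went over again, and a peak near 10 N.

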